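# Fetch the prep cup from behind the jars

### The arm

A 6-joint arm with a two-finger parallel gripper is mounted at the origin on a cart in front of the work surface, level with it; the furniture and walls round the work are solid. World frame = base frame: x ahead of the robot, y to its left, z up, the work surface at z = 0. Lengths are in mm, angles in rad, forces in N, time in s.
With the tool pointing down it reaches from about 350 to 775 mm from the base axis. Payload 5.5 kg.
Tool frame: the origin (TCP) lies on the centre line of the jaws, within the pads' length; the fingertips stand 11 mm ahead of it and the grasp point (between the pads) lies 8 mm behind it; z points along the fingers, y is the direction in which the jaws open and shut (so a half turn about z gives the same grasp; the last joint's range is limited). The gripper opens to 85 mm and grips with 20 to 120 N. Pads are 22 mm wide; open, the fingers measure 114 mm over their backs; the gripper's body (76 mm by 85 mm) begins 54 mm behind the grasp point. The pads swing forward as they close: fully open they stand 13 mm farther back than shut.
Start: joints at [-1.414, 0.313, 0.046, 1.304, 0, 1.431], TCP at [168.161, -549.906, 208.823] pointing down, gripper open.
Joint ranges: [-2.76, 2.76], [-0.86, 1.69], [-1.03, 1.26], [-2.2, 2.34], [-1.47, 1.5], [-3.14, 3.14]. Speed limits (rad/s): [2.57, 2.57, 3.14, 3.14, 3.14, 3.14].

### API

Orientations are given as [roll, pitch, yaw] about the fixed x, y, z axes, in that order (R = Rz(yaw) Ry(pitch) Rx(roll)).
In Python, from bench import robot gives the robot as it stands.
- The arm moves only by the tool servo_tool, never from a script. Its arguments are lists of equal length, an entry for each row: "hand": the opening in per cent of the stroke, from 0 (shut) to 100 (fully open); "linear": the shift along the world's x, y, z in m, a list of three; "turn": the turn about the world's z in rad. In form: {"hand": [hand, ...], "linear": [[tx, ty, tz], ...], "turn": [turn, ...]}. A call has exactly 8 rows; each row shifts and turns the pose as measured when the row begins; what a row does not reach is not made up. A row lasts 1/12 s, in which the tool goes at most 41.7 mm and 7.16 degrees, less where a joint would pass 70% of its speed; a pose out of reach is approached as far as the arm can. A call with a gripper value outside its range is refused whole. The fingers move at their own pace and stop on an object; "grip_force" is the grip in N (left out, the last holds). Time passes only in rows, so rows that do not move let the fingers close, or fill a call up. It gives the time, the measured TCP pose, the force and the opening at its end, in the units of the state.
- robot.state(): the state, without advancing time (a new reading comes with each control period).
- robot.snapshot(name): name is "scene" or "side" or "wrist"; returns a dict with "image" (420x560x3 uint8, red, green, blue), "K" (3x3 intrinsics, pixels), "T" (4x4, takes a point from camera to world coordinates). Camera axes: x right, y down, z forward; pixel columns grow to the right and rows downward; lengths in mm; the calibration is good to about 2 mm. A picture is of the moment at which its call begins. There is no depth.
- robot.finish_job(): hands the job in, once; it reports no verdict.
The state is a dict: "clock": time; "joints": joint angles; "joint_vel": joint speeds; "tau": joint torques, N m; "eef_pos": TCP position; "orientation": TCP orientation; "wrist_force": force on the tool from outside, world axes, zero at the start; "ft_torque": the same for the moment, N m; "opening": finger opening in mm.
Only numpy, scipy, OpenCV 4.12 (cv2) and the standard library are available. Lean on these libraries where they do the work, as an engineer would, in place of code of your own. Each camera call takes 0.05 s, during which the arm holds its last target.

### The job

The small steel prep cup stands at the back of the spice stand, hemmed in by the spice jar and the steel dredger: set the jar and the dredger aside, both standing in the shallow side tray, then stand the cup in the middle of the scale's round pan, and finally put the jar and the dredger back on the stand, each on the very pad where it stood before. Keep jar, dredger and cup upright throughout, and leave the timer and the roll of tape where they are.

Things in the scene. Friction and masses are not known exactly. Their poses are not given: they have to be found in the camera images.
- spice_jar: Loose glass spice jar with a paper label and a ribbed yellow screw cap, round, 44 mm in diameter, 100 mm tall, 0.08 to 0.15 kg; the cap (44 mm wide) takes up the top 20 mm. Origin: centre of its underside, z up. At the start it stands on the left or the right front pad of the stand.
- dredger: Loose stainless-steel dredger (sugar shaker), plain metal, round, 45 mm in diameter, 100 mm tall, with a slightly wider lid (48 mm in diameter from 67 to 86 mm above its underside) that ends in a low dome with small holes; 0.09 to 0.18 kg. Origin: centre of its underside, z up. At the start it stands on the other front pad of the stand.
- steel_cup: Loose small empty steel prep cup, round, 29 mm tall, 58 mm in diameter at the rim, 41 mm at the foot, 0.04 to 0.08 kg. Origin: centre of its underside, z up. It starts on the back pad of the stand, about 7 mm from jar and dredger and 10 mm from the back board; once they are away it can be gripped across the rim, along the stand's y.
- spice_stand: Fixed steel stand. Base plate 110 (x) by 184 (y) mm, top 8 mm above the table; back board 48 mm high at its far (+x) edge (inner face x = +50 mm), cheeks 23 mm high at the rear sides. Origin: centre of its underside; x to the back board, y to its left, z up. Flush dark pads: front ones at x -9, y +56 and y -56 mm, back one at x +11, y 0. Jar and dredger start within 2 mm of the front pads' centres.
- side_tray: Fixed shallow open metal tray, 200 (x) by 140 (y) mm outside, 3 mm walls, rim 16 mm above the table, inner floor 3 mm above the table. Origin: centre of its underside; x along its length, z up. There is room for jar and dredger side by side along its length, 50 mm either side of the middle. It lies to the robot's left or right.
- scale: Fixed kitchen scale with a flat round steel pan, 120 mm in diameter, top of the pan 36 mm above the table; the grey case below is 170 (x) by 140 (y) mm and shows at the front (-x) with a dark blank display. Origin: at table height under the centre of the pan; z up. It lies on the other side from the tray.
- timer: Loose kitchen timer, white with a red top, 66 mm in diameter, 50 mm tall; a bystander on the table in front of the stand. Origin: centre of its underside.
- roll_of_tape: Loose roll of paper tape lying flat, 100 mm in diameter, 25 mm tall; a bystander on the table in front of the stand. Origin: centre of its underside.
There are look-alikes about, which are no part of the job. Leave any purple look-alike of the dredger alone.

How it is judged (in metres and radians):
On the way, in this order (a step that is already met when the one before it is completed fails the run):
1. jar and dredger both stand, released, in the side tray (x of spice_jar in the frame of side_tray between -0.085 and 0.085 m and y of spice_jar in the frame of side_tray between -0.055 and 0.055 m and z of each of spice_jar, dredger in the frame of side_tray below 0.01 m and angle between each of spice_jar, dredger's own z axis and vertical below 0.1 rad and x of dredger in the frame of side_tray between -0.085 and 0.085 m and y of dredger in the frame of side_tray between -0.055 and 0.055 m and contact force between the fingers and spice_jar below 0.1 N and contact force between the fingers and dredger below 0.1 N), for 0.2 s.
2. the cup stands, released, in the middle of the scale's pan (horizontal distance between steel_cup and scale below 0.015 m and z of steel_cup in the frame of scale between 0.031 and 0.041 m and angle between steel_cup's own z axis and vertical below 0.1 rad and contact force between the fingers and steel_cup below 0.1 N), for 0.2 s.
At the end, for the whole second after the job is handed in: Jar and dredger stand upright on the stand again, each within 12 mm of where it stood at the start; the cup stands upright on the scale's pan within 15 mm of the pan's centre; all released and at rest (distance of each of spice_jar, dredger from where it was at the start of the episode below 0.012 m and angle between each of spice_jar, dredger, steel_cup's own z axis and vertical below 0.1 rad and linear speed of each of spice_jar, dredger, steel_cup below 0.02 m/s and horizontal distance between steel_cup and scale below 0.015 m and z of steel_cup in the frame of scale between 0.031 and 0.041 m); the robot touches nothing.
It fails at once if jar, dredger or cup tipped over (more than 0.6 rad) (angle between any of spice_jar, dredger, steel_cup's own z axis and vertical above 0.6 rad).
It fails at once if timer or roll of tape shifted by more than 20 mm (distance of any of timer, roll_of_tape from where it was at the start of the episode above 0.02 m).
It also fails if it takes over 122 s, if anything falls off the work surface, if the arm or the gripper's body presses on something with over 40 N, if the wrist force passes 120 N, or if a joint passes its speed limit or range.

## Working session

There is one attempt and no reset: what is moved stays moved. The work goes in short steps, Python scripts to look and compute and a tool call to move; the robot and the scene stay as the last step left them, time stands still between calls to the robot, and variables do not carry over. Pictures are saved under pics/ and viewed, and the job is handed in when it is done.

Besides the shell and the picture viewer there is one more tool, called after ">>>" as name([rows], argument=value, ...), one row to a line, values as JSON. servo_tool: Moves the arm, as the interface text tells. Its arguments: {"type":"object","properties":{"hand":{"type":"array"},"linear":{"type":"array"},"turn":{"type":"array"},"grip_force":{"type":"number"}},"required":["hand","linear","turn"]}

```bash
mkdir -p pics; cat > h.py <<'E'
import numpy as np,cv2
from bench import robot
def snap(n,f):
    s=robot.snapshot(n); cv2.imwrite('pics/'+f+'.png',s['image'][:,:,::-1]); np.savez('pics/'+f+'.npz',**{k:np.array(s[k]) for k in('image','K','T')}); return s
def load(f): return np.load('pics/'+f+'.npz')
def ray(s,u,v):
    d=np.linalg.inv(s['K'])@np.array([u,v,1.0]); T=s['T']; return T[:3,3],T[:3,:3]@d
def onz(s,u,v,z):
    o,d=ray(s,u,v); return o+d*(z-o[2])/d[2]
def proj(s,p):
    T=s['T']; c=T[:3,:3].T@(np.array(p,float)-T[:3,3]); q=s['K']@c; return q[:2]/q[2]
E
python3 - <<'E'
from h import *
for n in('scene','side','wrist'):
    s=snap(n,n+'0'); print(n,s['T'].round(2).tolist(),s['K'].tolist())
print(robot.state())
E
```

```text
scene [[-0.74, -0.31, 0.6, -279.83], [-0.67, 0.32, -0.67, 960.01], [0.02, -0.89, -0.45, 674.47], [0.0, 0.0, 0.0, 1.0]] [[496.8289311538577, 0.0, 286.40398653443117], [0.0, 496.8289311538577, 212.57437814302745], [0.0, 0.0, 1.0]]
side [[-1.0, -0.0, -0.02, 584.48], [0.02, 0.46, -0.89, 870.07], [0.01, -0.89, -0.46, 479.03], [0.0, 0.0, 0.0, 1.0]] [[412.72564353612154, 0.0, 277.47986363435444], [0.0, 412.72564353612154, 213.40579178262806], [0.0, 0.0, 1.0]]
wrist [[0.29, -0.91, -0.28, 240.46], [-0.96, -0.28, -0.09, -527.62], [-0.0, 0.3, -0.95, 372.31], [0.0, 0.0, 0.0, 1.0]] [[322.24242160101346, 0.0, 281.9817863778398], [0.0, 322.24242160101346, 213.5009145829125], [0.0, 0.0, 1.0]]
{'clock': 0.15, 'joints': array([-1.41358909e+00,  3.13842324e-01,  4.52558532e-02,  1.30360682e+00,
        1.37144331e-05,  1.43119708e+00]), 'joint_vel': array([-3.67280539e-05, -9.90067806e-04,  3.70540454e-03,  1.87128943e-03,
        1.27943367e-03,  1.64863205e-03]), 'tau': array([ 3.07248090e-03, -4.81065416e+01,  2.98814750e+01,  1.38808411e-02,
       -6.67467702e-05,  1.82605999e-05]), 'eef_pos': array([ 168.0999468 , -549.45260349,  208.1120393 ]), 'orientation': array([-3.14021119e+00, -2.07963298e-04,  2.96806333e-01]), 'wrist_force': array([ 0.61161715, -0.18328004, -0.63262615]), 'ft_torque': array([0.03755501, 0.01559144, 0.00367948]), 'opening': 85.3341220017478}
```

```bash
ls .
```

```text
h.py
pics
```

View pics/scene0.png

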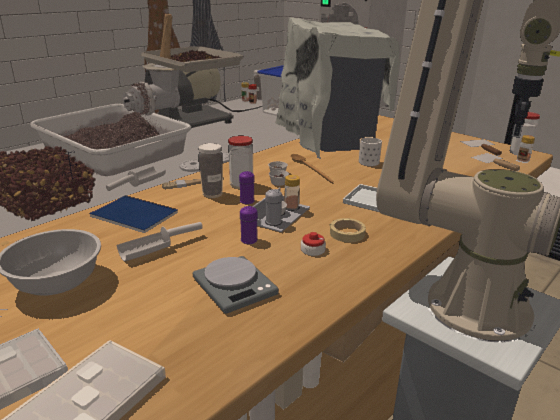

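View pics/side0.png

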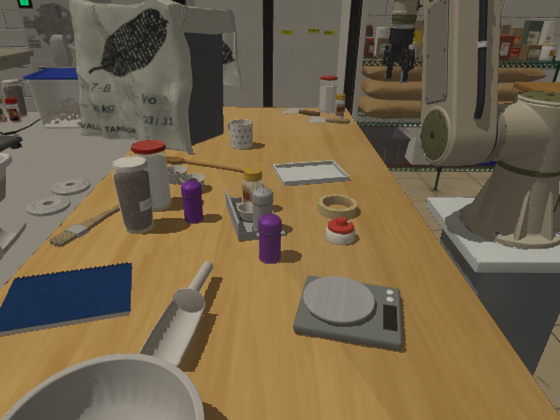

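View pics/wrist0.png

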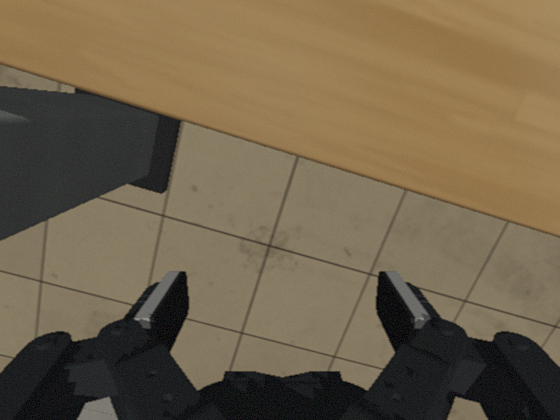

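The scale is on the left (+y) and the tray on the right. In the side view the dredger is at (262,208), the jar behind it at (252,188), the scale pan at (338,300) and the tray at (310,172). Purple look-alikes stand at (270,240) and (192,200). Next I'll enlarge these areas.

```bash
python3 - <<'E'
from h import *
a=cv2.imread('pics/scene0.png')[140:310,190:400]; cv2.imwrite('pics/c1.png',cv2.resize(a,None,fx=3.5,fy=3.5,interpolation=cv2.INTER_CUBIC))
a=cv2.imread('pics/side0.png')[150:350,180:410]; cv2.imwrite('pics/c2.png',cv2.resize(a,None,fx=3,fy=3,interpolation=cv2.INTER_CUBIC))
si=load('side0');sc=load('scene0')
for n,s,u,v,z in [('scale si',si,338,300,36),('scale sc',sc,231,272,36),('tray si',si,310,173,10),('dred foot si',si,262,232,8),('dred foot sc',sc,273,222,8),('purp si',si,270,258,0),('purp sc',sc,249,240,0),('tape si',si,337,206,20),('timer si',si,341,240,0),('purp2',si,193,218,0)]: print(n,onz(s,u,v,z).round(0))
E
```

```text
scale si [470. 329.  36.]
scale sc [458. 325.  36.]
tray si [ 462. -299.   10.]
dred foot si [601.  56.   8.]
dred foot sc [597.  39.   8.]
purp si [583. 150.  -0.]
purp sc [581. 150.   0.]
tape si [415. -54.  20.]
timer si [423.  77.   0.]
purp2 [772. -25.   0.]
```

View pics/c1.png

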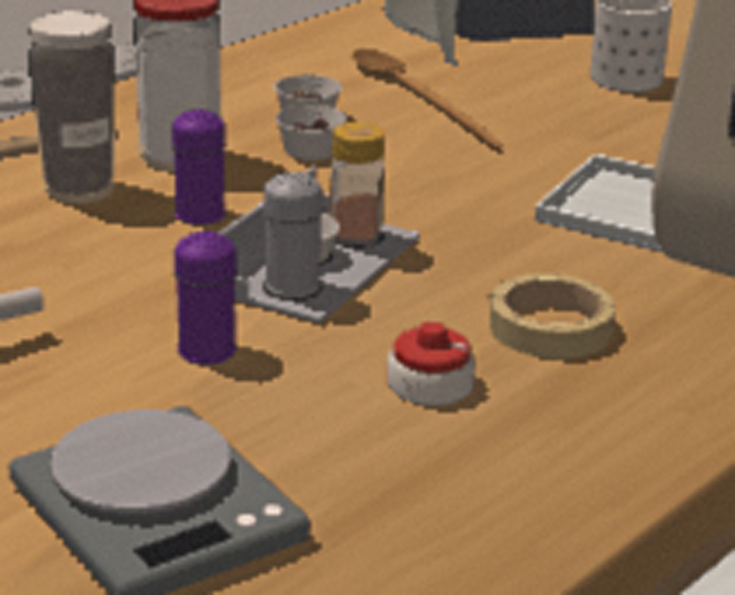

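View pics/c2.png

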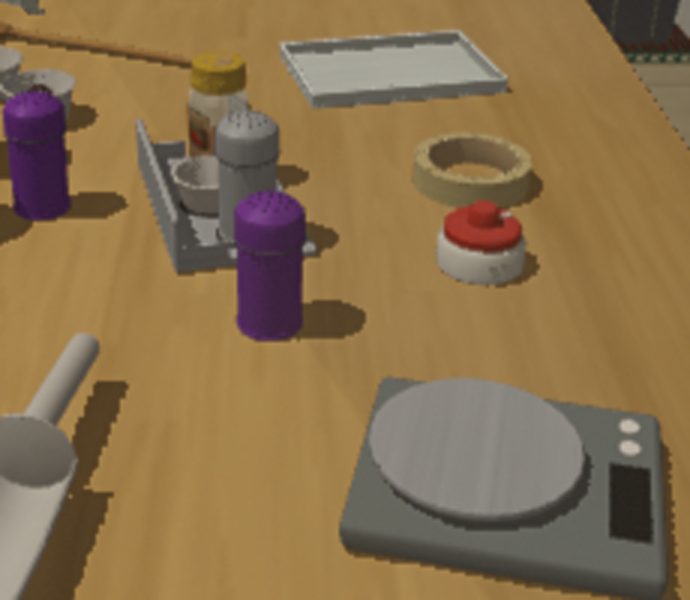

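>>> servo_tool([
  [0.012,0.018,0.012],
  [0.012,0.018,0.012],
  [0.012,0.018,0.012],
  [0.012,0.018,0.012],
  [0.012,0.018,0.012],
  [0.012,0.018,0.012],
  [0.012,0.018,0.012],
  [0.012,0.018,0.012],
], hand=[100,100,100,100,100,100,100,100], turn=[0.12,0.12,0.12,0.12,0.12,0.12,0.12,0.12])

```text
clock: 0.82
eef_pos: [263.3, -399.3, 300.1]
orientation: [-3.129, -0.005, 1.289]
wrist_force: [-0.2, -0.9, 0.8]
opening: 85.4
```

>>> servo_tool([
  [0.012,0.018,0.002],
  [0.012,0.018,0.002],
  [0.012,0.018,0.002],
  [0.012,0.018,0.002],
  [0.012,0.018,0.002],
  [0.012,0.018,0.002],
  [0.012,0.018,0.002],
  [0.012,0.018,0.002],
], hand=[100,100,100,100,100,100,100,100], turn=[0.12,0.12,0.12,0.12,0.12,0.12,0.12,0.12])

```text
clock: 1.48
eef_pos: [362.8, -247.5, 318.5]
orientation: [-3.131, -0.004, 2.289]
wrist_force: [0.8, -0.5, -1.0]
opening: 85.2
```

>>> servo_tool([
  [0.012,0.018,0],
  [0.012,0.018,0],
  [0.012,0.018,0],
  [0.012,0.018,0],
  [0.012,0.018,0],
  [0.012,0.018,0],
  [0.012,0.018,0],
  [0.012,0.018,0],
], hand=[100,100,100,100,100,100,100,100], turn=[0.12,0.12,0.12,0.12,0.12,0.12,0.12,0.12])

```text
clock: 2.15
eef_pos: [461.6, -94.7, 317.7]
orientation: [-3.131, -0.005, -2.993]
wrist_force: [0.7, 0.1, 0.2]
opening: 85.6
```

```bash
python3 - <<'E'
from h import *
s=snap('wrist','w1'); snap('side','s1'); print(s['T'].round(3).tolist(), robot.state())
E
```

```text
[[-0.148, 0.946, 0.289, 387.146], [0.989, 0.144, 0.033, -104.15], [-0.01, 0.291, -0.957, 482.336], [0.0, 0.0, 0.0, 1.0]] {'clock': 2.25, 'joints': array([-0.36273563,  0.10278042,  0.04439248,  1.51225093, -0.01091443,
       -0.51038516]), 'joint_vel': array([-0.04795499, -0.01123023, -0.01229273,  0.00854167, -0.02638162,
        0.07162208]), 'tau': array([  0.94996456, -36.03190899,  30.33783674,  -0.09918599,
         0.16581356,  -0.5534797 ]), 'eef_pos': array([462.17603398, -93.60855187, 317.39194265]), 'orientation': array([-3.13199219, -0.00519437, -2.99396892]), 'wrist_force': array([-0.92295934, -0.05701045, -0.85470879]), 'ft_torque': array([-0.07326942, -0.01752394,  0.00571258]), 'opening': 85.13110589679889}
```

View pics/w1.png

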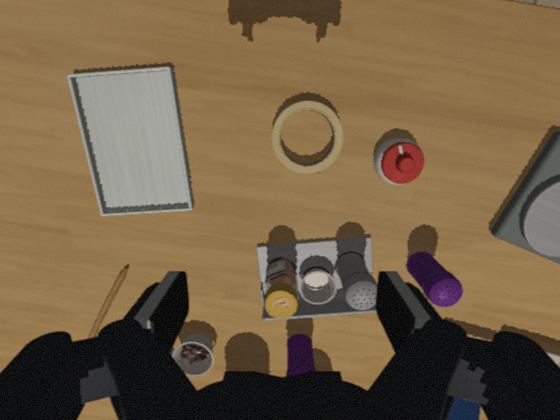

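The wrist view shows the jar's yellow cap at (281,303), the dredger dome at (361,294) and the cup at (318,285). The stand's front edge runs from (258,244) to (372,237). The tray is at left with rim corners (70,73), (172,66), (191,208) and (101,214), and a purple look-alike is at (445,290).

```bash
python3 - <<'E'
from h import *
s=load('w1');im=s['image'];hsv=cv2.cvtColor(im,cv2.COLOR_RGB2HSV)
a=cv2.cvtColor(im,cv2.COLOR_RGB2BGR)[225:325,240:480];cv2.imwrite('pics/c3.png',cv2.resize(a,None,fx=3.3,fy=3.3,interpolation=cv2.INTER_CUBIC))
m=cv2.inRange(hsv,(18,140,120),(32,255,255)); m[:260]=0;m[330:]=0;m[:,:255]=0;m[:,310:]=0
n,l,st,ce=cv2.connectedComponentsWithStats(m); i=1+st[1:,4].argmax(); print('cap',st[i],ce[i],onz(s,*ce[i],106).round(1))
for nm,u,v,z in [('dred dome',361,294,106),('dred z86',361,293,86),('cup rim',318,285,37),('tray',70,73,16),('tray',172,66,16),('tray',191,208,16),('tray',101,214,16),('standF R',258,244,8),('standF L',372,237,8),('standB R',262,319,48),('standB L',376,312,48),('purp',450,290,100),('purp2',300,345,100)]: print(nm,onz(s,u,v,z).round(1))
c=[onz(s,u,v,16)[:2] for u,v in[(70,73),(172,66),(191,208),(101,214)]]; print([np.linalg.norm(c[i]-c[i-1]).round(1) for i in range(4)],np.mean(c,0))
E
```

```text
cap [265 291  33  27 505] [280.36831683 304.42772277] [626.7 -74.5 106. ]
dred dome [594.8  28.1 106. ]
dred z86 [604.3  34.8  86. ]
cup rim [627.6 -16.6  37. ]
tray [ 375.8 -398.8   16. ]
tray [ 347.  -263.2   16. ]
tray [ 540.1 -225.    16. ]
tray [ 570.4 -360.3   16. ]
standF R [ 586.2 -117.8    8. ]
standF L [547.3  57.6   8. ]
standB R [693.8 -94.5  48. ]
standB L [654.   78.3  48. ]
purp [574.1 145.4 100. ]
purp2 [691.1 -37.  100. ]
[np.float64(198.4), np.float64(138.7), np.float64(196.9), np.float64(138.6)] [ 458.31929787 -311.83074953]
```

View pics/c3.png

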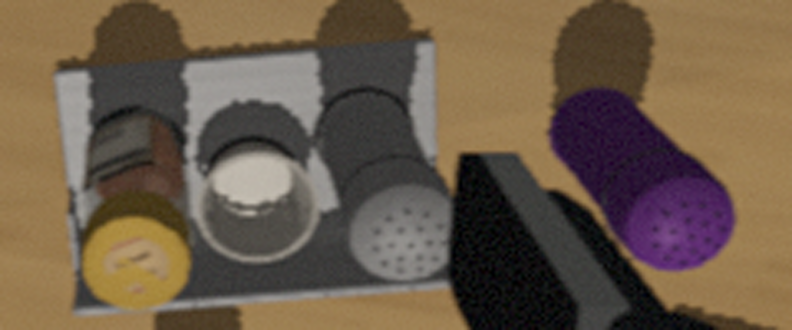

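The tray fits: its sides measure 197 × 139 mm, its centre is (458,-312) and its yaw is about 0.195. The stand's yaw is about 0.217, and the jar at (626,-75) and dredger at (600,34) lie within a few mm of their pads. The jar goes first.

>>> servo_tool([
  [0.02,0.0025,-0.012],
  [0.02,0.0025,-0.015],
  [0.02,0.0025,-0.015],
  [0.02,0.0025,-0.015],
  [0.02,0.0025,-0.015],
  [0.02,0.0025,-0.015],
  [0.02,0.0025,-0.015],
  [0.02,0.0025,-0.015],
], hand=[100,100,100,100,100,100,100,100], turn=[0.01,0.01,0.01,0.01,0.01,0.01,0.01,0])

```text
clock: 2.92
eef_pos: [624.6, -77.1, 199.7]
orientation: [-3.126, -0.002, -2.939]
wrist_force: [0.9, -0.3, -0.2]
opening: 85.6
```

```bash
python3 - <<'E'
from h import *
s=snap('wrist','w2'); st=robot.state(); print(st['eef_pos'],st['orientation'])
for p in [(625,-75,108),(599.7,34.4,108),(631,-16,37)]: print(proj(s,p))
E
```

```text
[626.50609871 -76.65725548 195.08138711] [-3.12799597 -0.00454747 -2.9391311 ]
[286.14654767 210.80214504]
[422.78421698 208.16208414]
[340.00782836 207.92753818]
```

View pics/w2.png

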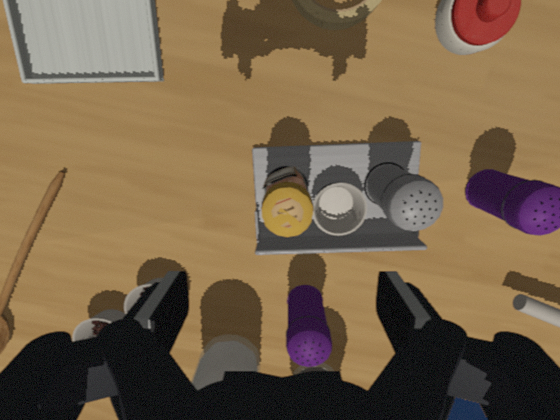

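```bash
python3 - <<'E'
from h import *
s=load('w2');im=s['image'];hsv=cv2.cvtColor(im,cv2.COLOR_RGB2HSV)
m=cv2.inRange(hsv,(18,120,110),(32,255,255)); m[:170]=0;m[250:]=0;m[:,:255]=0;m[:,320:]=0
m=cv2.morphologyEx(m,cv2.MORPH_CLOSE,np.ones((9,9)))
c=max(cv2.findContours(m,0,2)[0],key=cv2.contourArea);print(cv2.minEnclosingCircle(c));e=cv2.fitEllipse(cv2.convexHull(c));print(e,onz(s,*e[0],106),22*2*322/ (360-106))
print('dred',onz(s,414,203,106),'dred low edge')
for q in[(255,149),(419,142)]: print(onz(s,*q,8))
E
```

```text
((286.8608093261719, 211.46005249023438), 25.95604705810547)
((286.8470764160156, 211.57049560546875), (49.645057678222656, 51.57065200805664), 98.37438201904297) [626.12067794 -74.1732113  106.        ] 55.77952755905512
dred [597.34215896  26.88787931 106.        ] dred low edge
[ 592.37825079 -116.84848296    8.        ]
[549.27529817  54.82058381   8.        ]
```

>>> servo_tool([
  [0,0.001,-0.02],
  [0,0.001,-0.02],
  [0,0,-0.02],
  [0,0,-0.02],
  [0,0,-0.018],
  [0,0,-0.012],
  [0,0,-0.005],
  [0,0,0],
], hand=[100,100,100,100,100,100,100,100], turn=[0.01,0,0,0,0,0,0,0], grip_force=40)

```text
clock: 3.63
eef_pos: [622.4, -80.6, 69.7]
orientation: [-3.13, -0.014, -2.947]
wrist_force: [-0.1, 0.9, 0.0]
opening: 85.2
```

```bash
python3 - <<'E'
from h import *
s=snap('side','s3'); st=robot.state(); print(st['eef_pos'],st['orientation'],st['wrist_force'])
a=cv2.imread('pics/s3.png')[130:260,170:330];cv2.imwrite('pics/c4.png',cv2.resize(a,None,fx=4,fy=4))
E
```

```text
[622.64451959 -80.69203741  70.32075165] [-3.12939039 -0.01363163 -2.94737621] [-0.48592931 -0.39457274 -0.76214396]
```

View pics/c4.png

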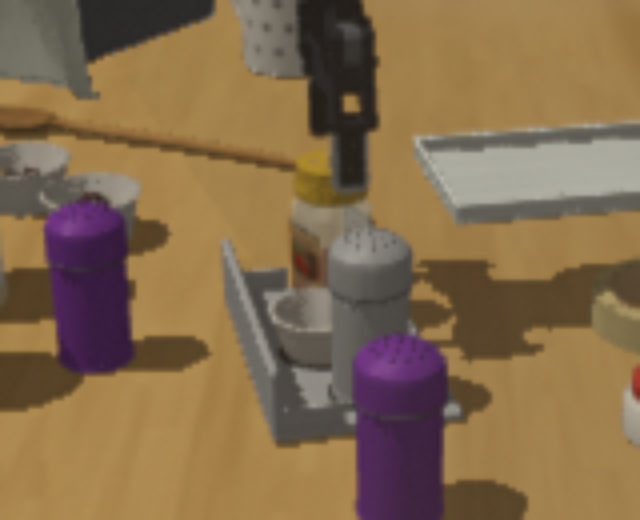

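The fingers straddle the jar cap without touching it. The TCP is a few mm off, so I'll centre it and close.

>>> servo_tool([
  [0.001,0.002,0.003],
  [0.001,0.002,0.002],
  [0.001,0.001,0.001],
  [0,0.001,0],
  [0,0,0],
  [0,0,0],
  [0,0,0],
  [0,0,0],
], hand=[100,100,100,100,100,100,100,100], turn=[0.01,0.01,0,0,0,0,0,0])

```text
clock: 4.35
eef_pos: [629.8, -75.3, 83.5]
orientation: [-3.125, -0.005, -2.927]
wrist_force: [-0.3, -0.4, 0.5]
opening: 85.1
```

>>> servo_tool([
  [-0.002,0,-0.003],
  [-0.001,0,-0.002],
  [0,0,0],
  [0,0,0],
  [0,0,0],
  [0,0,0],
  [0,0,0],
  [0,0,0],
], hand=[100,100,100,100,100,100,100,100], turn=[0,0,0,0,0,0,0,0])

```text
clock: 5.02
eef_pos: [625.6, -75.3, 77.1]
orientation: [-3.126, -0.006, -2.927]
wrist_force: [0.4, 0.4, 0.3]
opening: 85.4
```

>>> servo_tool([
  [0,0,0],
  [0,0,0],
  [0,0,0],
  [0,0,0],
  [0,0,0],
  [0,0,0],
  [0,0,0],
  [0,0,0],
], hand=[40,40,40,40,40,40,40,40], turn=[0,0,0,0,0,0,0,0])

```text
clock: 5.68
eef_pos: [626.2, -75.3, 77.7]
orientation: [-3.125, -0.005, -2.927]
wrist_force: [0.1, -0.0, -0.3]
opening: 41.8
```

>>> servo_tool([
  [0,0,0],
  [0,0,0],
  [0,0,0.006],
  [0,0,0.015],
  [0,0,0.02],
  [0,0,0.02],
  [0,0,0.02],
  [0,0,0.01],
], hand=[0,0,0,0,0,0,0,0], turn=[0,0,0,0,0,0,0,0])

```text
clock: 6.35
eef_pos: [621.0, -74.1, 167.8]
orientation: [-3.131, -0.017, -2.927]
wrist_force: [1.7, 0.2, -1.0]
opening: 41.8
```

```bash
python3 - <<'E'
from h import *
s=snap('side','s4'); st=robot.state(); print(st['eef_pos'],st['orientation'],st['wrist_force'],st['opening'])
a=cv2.imread('pics/s4.png')[100:260,170:350];cv2.imwrite('pics/c5.png',cv2.resize(a,None,fx=3.5,fy=3.5))
E
```

```text
[621.78531256 -74.36018211 169.41931181] [-3.12947109 -0.01422721 -2.9269655 ] [ 0.26107283 -0.5954184   0.27750158] 41.998293608180276
```

View pics/c5.png

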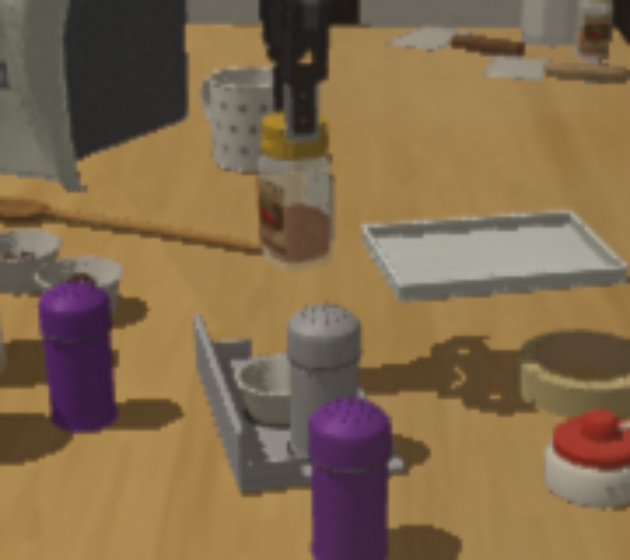

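The jar is held upright and lifted. Now I'll carry it to the near slot of the tray.

>>> servo_tool([
  [-0.005,-0.006,0.002],
  [-0.01,-0.012,0],
  [-0.013,-0.016,0],
  [-0.014,-0.016,0],
  [-0.014,-0.016,0],
  [-0.014,-0.016,0],
  [-0.014,-0.016,0],
  [-0.014,-0.016,0],
], hand=[0,0,0,0,0,0,0,0], turn=[0,0,0,0,0,0,0,0])

```text
clock: 7.07
eef_pos: [512.9, -192.8, 165.2]
orientation: [-3.134, -0.022, -2.922]
wrist_force: [0.4, -0.4, -0.7]
opening: 41.5
```

>>> servo_tool([
  [-0.014,-0.016,0],
  [-0.014,-0.016,0],
  [-0.014,-0.016,0],
  [-0.014,-0.016,0],
  [-0.014,-0.016,0],
  [-0.014,-0.016,0],
  [-0.01,-0.012,0],
  [-0.004,-0.005,0],
], hand=[0,0,0,0,0,0,0,0], turn=[0,0,0,0,0,0,0,0])

```text
clock: 7.73
eef_pos: [392.2, -312.3, 155.6]
orientation: [3.138, -0.037, -2.931]
wrist_force: [0.9, -0.4, -0.9]
opening: 41.9
```

>>> servo_tool([
  [0.004,-0.003,-0.005],
  [0.004,-0.003,-0.01],
  [0.004,-0.003,-0.015],
  [0.002,0,-0.015],
  [0,0,-0.012],
  [0,0,-0.006],
  [0,0,0],
  [0,0,0],
], hand=[0,0,0,0,0,0,0,0], turn=[0,0,0,0,0,0,0,0])

```text
clock: 8.4
eef_pos: [405.9, -319.0, 82.7]
orientation: [3.132, -0.039, -2.931]
wrist_force: [-0.5, 0.5, -1.5]
opening: 41.9
```

```bash
python3 - <<'E'
from h import *
s=snap('side','s5'); st=robot.state(); print(st['eef_pos'],st['orientation'],st['wrist_force'],st['opening'])
a=cv2.imread('pics/s5.png')[70:220,200:400];cv2.imwrite('pics/c6.png',cv2.resize(a,None,fx=3.5,fy=3.5))
E
```

```text
[ 405.83793195 -319.01593521   82.8432678 ] [ 3.13182442 -0.03858836 -2.93074466] [-0.59478026  0.70278297 -1.35842191] 41.65396667492893
```

View pics/c6.png

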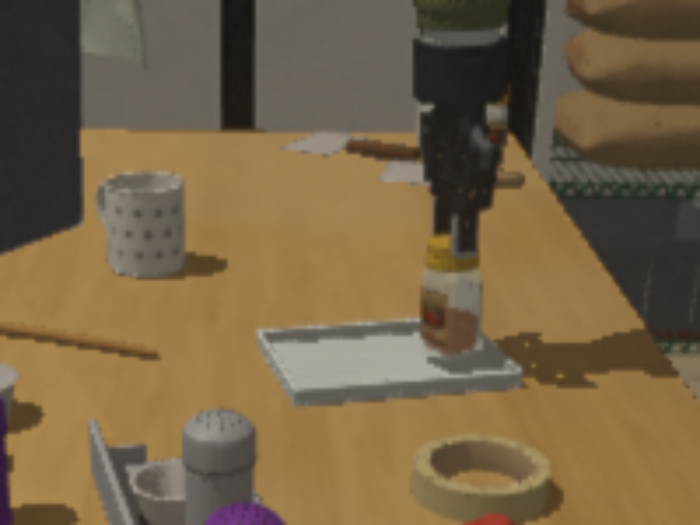

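>>> servo_tool([
  [0,0,-0.003],
  [0,0,-0.002],
  [0,0,-0.001],
  [0,0,0],
  [0,0,0],
  [0,0,-0.001],
  [0,0,-0.001],
  [0,0,0],
], hand=[0,0,0,0,0,0,0,0], turn=[0,0,0,0,0,0,0,0])

```text
clock: 9.12
eef_pos: [408.0, -320.4, 77.2]
orientation: [3.137, -0.035, -2.93]
wrist_force: [-0.0, 0.7, -0.7]
opening: 41.7
```

>>> servo_tool([
  [0,0,-0.002],
  [0,0,-0.001],
  [0,0,-0.001],
  [0,0,-0.001],
  [0,0,0],
  [0,0,0],
  [0,0,0],
  [0,0,0],
], hand=[0,0,0,0,0,0,0,0], turn=[0,0,0,0,0,0,0,0])

```text
clock: 9.78
eef_pos: [408.2, -321.0, 73.3]
orientation: [3.139, -0.034, -2.93]
wrist_force: [-0.1, 0.5, -0.9]
opening: 42.2
```

>>> servo_tool([
  [0,0,-0.001],
  [0,0,-0.001],
  [0,0,0],
  [0,0,0],
  [0,0,0],
  [0,0,0],
  [0,0,0],
  [0,0,0],
], hand=[0,0,0,0,0,0,0,0], turn=[0,0,0,0,0,0,0,0])

```text
clock: 10.45
eef_pos: [408.5, -321.2, 73.2]
orientation: [3.14, -0.034, -2.93]
wrist_force: [-0.3, 0.4, 0.1]
opening: 42.2
```

>>> servo_tool([
  [0,0,0],
  [0,0,0],
  [0,0,0],
  [0,0,0],
  [0,0,0],
  [0,0,0],
  [0,0,0],
  [0,0,0],
], hand=[55,55,60,100,100,100,100,100], turn=[0,0,0,0,0,0,0,0])

```text
clock: 11.12
eef_pos: [408.7, -321.5, 72.9]
orientation: [3.14, -0.034, -2.93]
wrist_force: [0.5, -0.8, 0.7]
opening: 85.5
```

```bash
python3 - <<'E'
from h import *
s=snap('side','s6'); st=robot.state(); print(st['eef_pos'],st['orientation'],st['wrist_force'],st['opening'])
a=cv2.imread('pics/s6.png')[70:220,200:400];cv2.imwrite('pics/c7.png',cv2.resize(a,None,fx=3.5,fy=3.5))
E
```

```text
[ 408.73393606 -321.50837352   72.91875072] [ 3.14025527 -0.03356658 -2.93030692] [-0.03900393 -0.14002761 -0.29391529] 85.54412159321073
```

View pics/c7.png

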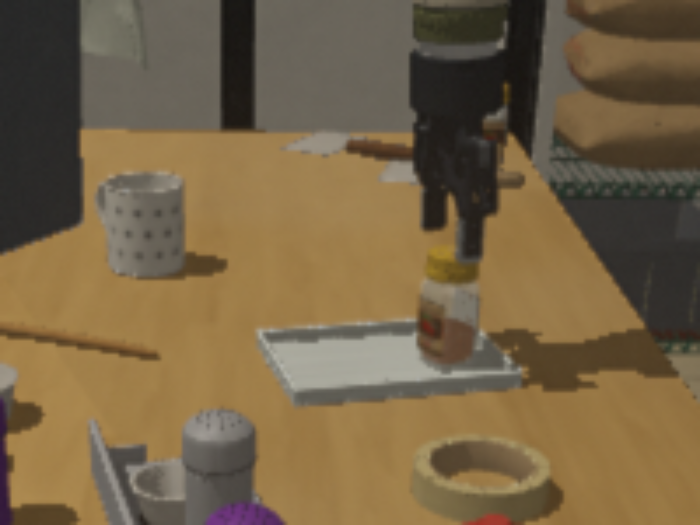

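The jar stands upright in the tray and is released. Now the dredger.

>>> servo_tool([
  [0,0,0.01],
  [0,0,0.015],
  [0,0,0.018],
  [0,0,0.018],
  [0,0,0.018],
  [0,0,0.018],
  [0.004,0.008,0.012],
  [0.006,0.012,0.004],
], hand=[100,100,100,100,100,100,100,100], turn=[0,0,0,0,0,0,0,0])

```text
clock: 11.83
eef_pos: [416.6, -300.9, 193.9]
orientation: [3.139, -0.035, -2.933]
wrist_force: [0.7, -0.9, -0.4]
opening: 85.6
```

>>> servo_tool([
  [0.01,0.019,0],
  [0.01,0.019,0],
  [0.01,0.019,0],
  [0.01,0.019,0],
  [0.01,0.019,0],
  [0.01,0.019,0],
  [0.01,0.019,0],
  [0.01,0.019,0],
], hand=[100,100,100,100,100,100,100,100], turn=[0,0,0,0,0,0,0,0])

```text
clock: 12.5
eef_pos: [500.0, -139.7, 198.0]
orientation: [-3.141, -0.032, -2.937]
wrist_force: [0.4, -1.0, 0.5]
opening: 85.4
```

>>> servo_tool([
  [0.01,0.019,0],
  [0.01,0.019,0],
  [0.01,0.019,0],
  [0.01,0.019,0],
  [0.01,0.019,0],
  [0.01,0.019,0],
  [0.008,0.012,0],
  [0.002,0.004,0],
], hand=[100,100,100,100,100,100,100,100], turn=[0,0,0,0,0,0,0,0])

```text
clock: 13.17
eef_pos: [571.5, 7.1, 197.8]
orientation: [3.14, -0.033, -2.929]
wrist_force: [0.6, 0.0, 0.1]
opening: 85.3
```

```bash
python3 - <<'E'
from h import *
s=snap('wrist','w3'); st=robot.state(); print(st['eef_pos'],st['orientation'])
for p in [(599.7,33,94),(599.7,33,108),(574,145,94)]: print(proj(s,p))
E
```

```text
[571.26225254   7.22780913 197.74175796] [ 3.13940561 -0.03359484 -2.92891295]
[303.51476685 245.15188054]
[304.60510706 251.04046899]
[432.04809805 243.4523825 ]
```

View pics/w3.png

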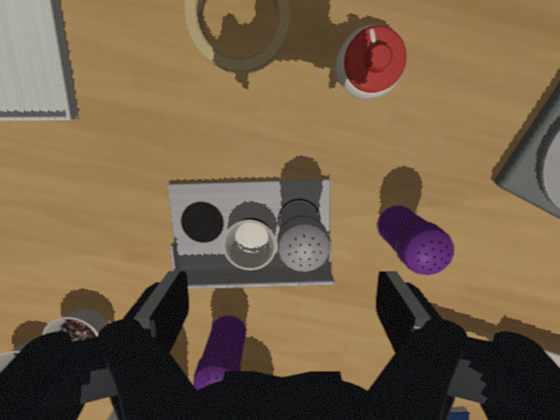

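The dredger's top is centred at (303,246), which matches the prediction for (599.7,33). The empty dark jar pad shows at (202,222).

```bash
python3 - <<'E'
from h import *
s=load('w3');im=s['image'];g=cv2.cvtColor(im,cv2.COLOR_RGB2GRAY)
m=(g<60).astype(np.uint8);m[:195]=0;m[248:]=0;m[:,:176]=0;m[:,228:]=0
n,l,st,ce=cv2.connectedComponentsWithStats(m);i=1+st[1:,4].argmax();print(st[i],ce[i],onz(s,*ce[i],8))
print(onz(s,303,246,94),onz(s,303,246,106))
for q in[(170,186),(330,179)]: print(onz(s,*q,8))
E
```

```text
[ 182  202   41   40 1291] [201.89310612 221.67312161] [627.00914115 -75.23969251   8.        ]
[600.58455586  32.73368617  94.        ] [596.24708839  30.92132128 106.        ]
[ 593.15206148 -116.26455841    8.        ]
[547.78930071  57.04163141   8.        ]
```

>>> servo_tool([
  [0.005,0.005,0],
  [0.007,0.007,0],
  [0.007,0.006,-0.005],
  [0.005,0.004,-0.01],
  [0.003,0.002,-0.012],
  [0.001,0.001,-0.01],
  [0,0,-0.005],
  [0,0,0],
], hand=[100,100,100,100,100,100,100,100], turn=[0,0,0,0,0,0,0,0])

```text
clock: 13.88
eef_pos: [601.0, 32.8, 151.0]
orientation: [3.14, -0.035, -2.932]
wrist_force: [0.6, -0.3, -0.2]
opening: 85.6
```

>>> servo_tool([
  [0,0,-0.008],
  [0,0,-0.014],
  [0,0,-0.014],
  [0,0,-0.014],
  [0,0,-0.012],
  [0,0,-0.006],
  [0,0,-0.001],
  [0,0,0],
], hand=[100,100,100,100,100,100,100,100], turn=[0.001,0.001,0,0,0,0,0,0])

```text
clock: 14.55
eef_pos: [600.0, 30.6, 78.1]
orientation: [3.141, -0.035, -2.933]
wrist_force: [-0.7, 1.0, -0.4]
opening: 85.3
```

>>> servo_tool([
  [0,0.001,0],
  [0,0.001,0],
  [0,0,0],
  [0,0,0],
  [0,0,0],
  [0,0,0],
  [0,0,0],
  [0,0,0],
], hand=[100,100,100,70,50,40,40,40], turn=[0,0,0,0,0,0,0,0])

```text
clock: 15.22
eef_pos: [602.7, 32.6, 82.1]
orientation: [-3.141, -0.028, -2.933]
wrist_force: [-0.8, 0.7, -0.5]
opening: 34.4
```

>>> servo_tool([
  [0,0,0],
  [0,0,0],
  [0,0,0],
  [0,0,0],
  [0,0,0],
  [0,0,0],
  [0,0,0],
  [0,0,0],
], hand=[0,0,0,0,0,0,0,0], turn=[0,0,0,0,0,0,0,0])

```text
clock: 15.88
eef_pos: [604.7, 33.4, 85.8]
orientation: [-3.141, -0.023, -2.933]
wrist_force: [0.0, -0.1, 0.3]
opening: -0.1
```

The fingers closed to zero, so the grasp missed. I'll look before anything else.

```bash
python3 - <<'E'
from h import *
s=snap('side','s7'); snap('wrist','w4');t=snap('scene','t4');st=robot.state(); print(st['eef_pos'],st['orientation'],st['wrist_force'],st['opening'])
a=cv2.imread('pics/s7.png')[100:270,180:350];b=cv2.imread('pics/t4.png')[120:290,200:370];cv2.imwrite('pics/c8.png',cv2.resize(np.hstack([a,b]),None,fx=2.3,fy=2.3))
E
```

```text
[604.77653816  33.47887277  85.882512  ] [-3.14110465 -0.02247183 -2.93250087] [-0.0913234  -0.08353031  0.77136769] 0.24462935007049721
```

View pics/c8.png

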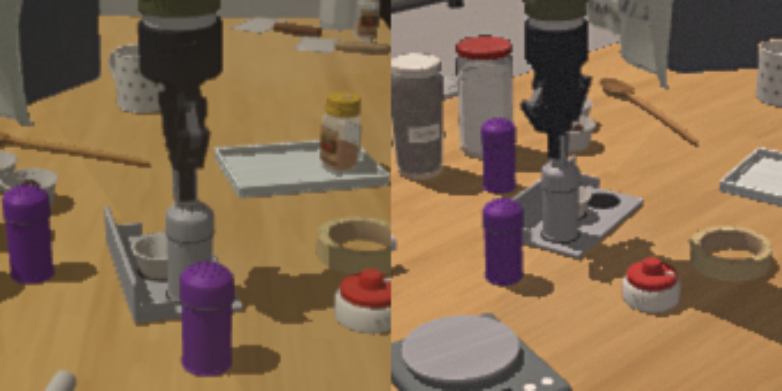

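View pics/w4.png

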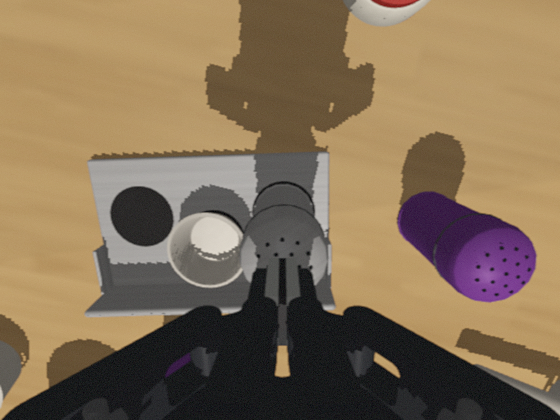

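```bash
python3 - <<'E'
from h import *
p=robot.state()['eef_pos']
for f in('w4','s7','t4'):
    s=load(f); print(f,[ (dz,proj(s,p+[0,0,dz]).round(1).tolist()) for dz in(-11,0,10,20,30)], 'dome top',proj(s,(600.5,33,108)),'foot',proj(s,(600.5,33,8)))
a=cv2.imread('pics/s7.png')[160:240,220:300];b=cv2.imread('pics/t4.png')[160:240,230:310];cv2.imwrite('pics/c9.png',cv2.resize(np.hstack([a,b]),None,fx=5,fy=5,interpolation=cv2.INTER_CUBIC))
E
```

```text
w4 [(-11, [282.2, 249.3]), (0, [282.2, 256.8]), (10, [282.2, 264.5]), (20, [282.2, 273.0]), (30, [282.2, 282.7])] dome top [283.05203428 266.98858961] foot [282.68929713 211.75974022]
s7 [(-11, [260.5, 201.2]), (0, [260.4, 196.7]), (10, [260.4, 192.7]), (20, [260.4, 188.6]), (30, [260.3, 184.4])] dome top [262.30521207 187.6076101 ] foot [262.49354745 227.01117128]
t4 [(-11, [272.4, 199.6]), (0, [272.5, 196.1]), (10, [272.5, 192.9]), (20, [272.5, 189.6]), (30, [272.5, 186.4])] dome top [273.70178234 189.32248628] foot [273.5346205  220.87806385]
```

View pics/c9.png

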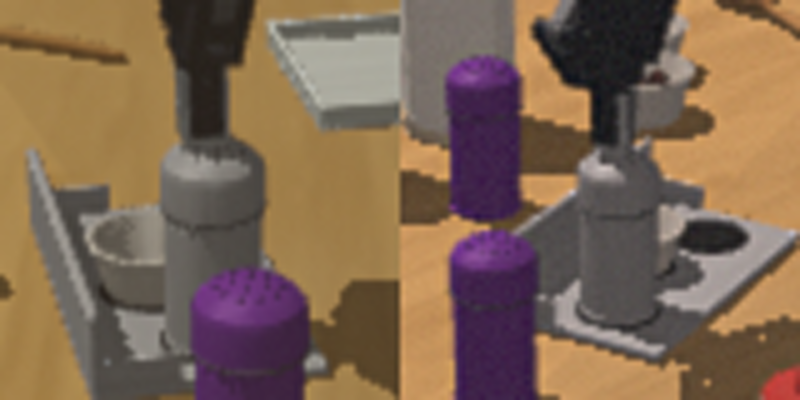

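The shut fingertips sit on top of the dome at about z 108, while the reported TCP is 86. So the true tips are about 20 mm above the reading, not 11 mm below it. The dredger still stands. I'll raise, open, check, and then go in about 30 mm lower.

>>> servo_tool([
  [0,0,0.008],
  [0,0,0.012],
  [0,0,0.015],
  [0,0,0.015],
  [0,0,0.012],
  [0,0,0.006],
  [0,0,0],
  [0,0,0],
], hand=[0,0,0,100,100,100,100,100], turn=[0,0,0,0,0,0,0,0])

```text
clock: 16.7
eef_pos: [603.6, 33.4, 158.5]
orientation: [-3.142, -0.024, -2.933]
wrist_force: [-0.1, 0.5, 0.2]
opening: 60.9
```

```bash
python3 - <<'E'
from h import *
s=snap('wrist','w5');snap('side','s8');st=robot.state(); print(st['eef_pos'],st['orientation'],st['opening'])
for p in [(599.7,33,94),(600.5,33,94)]: print(proj(s,p))
a=cv2.imread('pics/s8.png')[110:250,190:330];b=cv2.imread('pics/w5.png')[140:340,80:480];cv2.imwrite('pics/c10.png',np.vstack([cv2.resize(a,(300,300)),]) if 0 else np.hstack([cv2.resize(a,(390,390)),cv2.resize(b,(400,390))]))
E
```

```text
[603.24603454  33.46002552 157.87699923] [ 3.14133575 -0.0252253  -2.93266467] 74.36996349532056
[282.63877234 216.92523381]
[282.41597709 217.93050071]
```

View pics/c10.png

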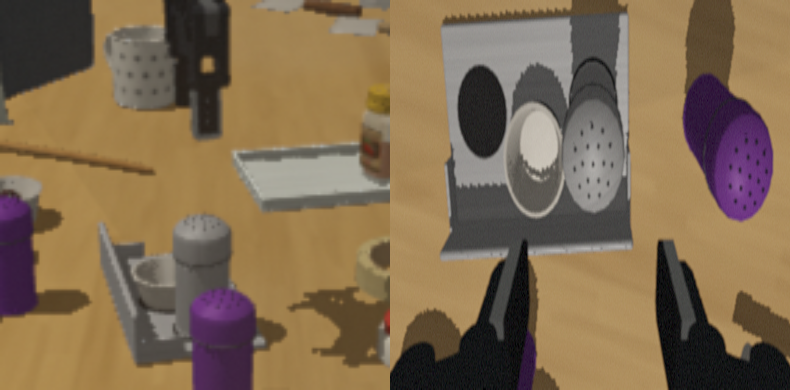

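View pics/w5.png

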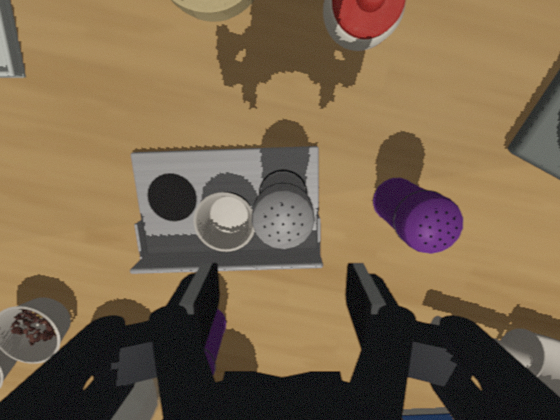

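>>> servo_tool([
  [0,0,-0.008],
  [-0.001,0,-0.014],
  [-0.001,0,-0.016],
  [0,0,-0.016],
  [0,0,-0.014],
  [0,0,-0.006],
  [0,0,0],
  [0,0,0],
], hand=[100,100,100,100,100,100,100,100], turn=[0,0,0,0,0,0,0,0])

```text
clock: 17.47
eef_pos: [596.2, 33.8, 72.2]
orientation: [3.139, -0.035, -2.933]
wrist_force: [-0.2, -0.7, 0.7]
opening: 85.5
```

```bash
python3 - <<'E'
from h import *
snap('side','s9');st=robot.state(); print(st['eef_pos'],st['orientation'],st['opening'],st['wrist_force'])
a=cv2.imread('pics/s9.png')[110:250,190:330];cv2.imwrite('pics/c11.png',cv2.resize(a,(560,560)))
E
```

```text
[596.20441786  33.7608019   72.3938792 ] [ 3.13849112 -0.03510947 -2.93263666] 85.71868945360067 [ 0.51549614  0.31223586 -0.14323885]
```

View pics/c11.png

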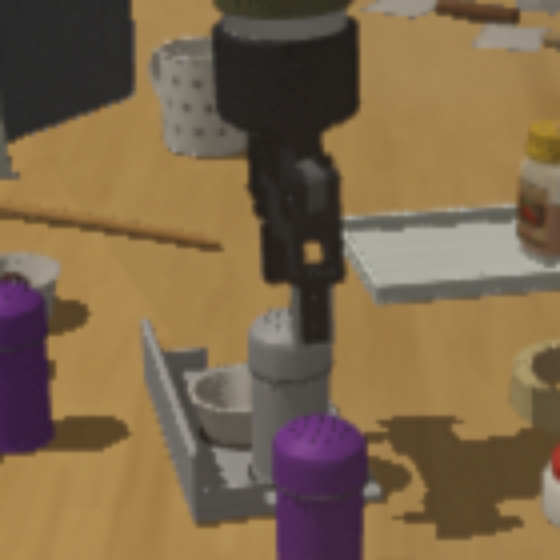

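```bash
python3 - <<'E'
from h import *
s=load('s9')
for z in(60,70,80,90,100,110): print(z,proj(s,(596,79-3,z)),proj(s,(600,79-3,z)))
E
```

```text
60 [264.13214782 215.86698751] [262.29161992 215.8597447 ]
70 [264.12134588 211.77845492] [262.27130842 211.77081798]
80 [264.11043177 207.64746192] [262.25078596 207.63942304]
90 [264.09940372 203.47334362] [262.23004924 203.4648948 ]
100 [264.08825993 199.25542116] [262.20909489 199.24655421]
110 [264.07699859 194.99300138] [262.18791945 194.98370793]
```

The tips' height is confirmed: when open they sit about 38 mm above the TCP reading. I'll go 30 mm lower, to a reading of about 42.

>>> servo_tool([
  [0.001,0,-0.004],
  [0.001,0,-0.006],
  [0.001,0,-0.006],
  [0.001,0,-0.005],
  [0,0,-0.003],
  [0,0,-0.001],
  [0,0,0],
  [0,0,0],
], hand=[100,100,100,100,100,100,100,100], turn=[0,0,0,0,0,0,0,0])

```text
clock: 18.18
eef_pos: [603.2, 33.6, 47.6]
orientation: [3.14, -0.03, -2.933]
wrist_force: [0.8, -0.1, 0.4]
opening: 85.3
```

```bash
python3 - <<'E'
from h import *
snap('side','s10');st=robot.state(); print(st['eef_pos'],st['orientation'],st['opening'],st['wrist_force'])
snap('scene','t10')
a=cv2.imread('pics/s10.png')[110:250,190:330];b=cv2.imread('pics/t10.png')[110:250,200:340];cv2.imwrite('pics/c12.png',cv2.resize(np.hstack([a,b]),(790,395)))
E
```

```text
[603.19698354  33.61408887  47.58913815] [ 3.14001548 -0.02979437 -2.93265966] 85.56711334855312 [ 0.35540602 -0.01145895  0.12663782]
```

View pics/c12.png

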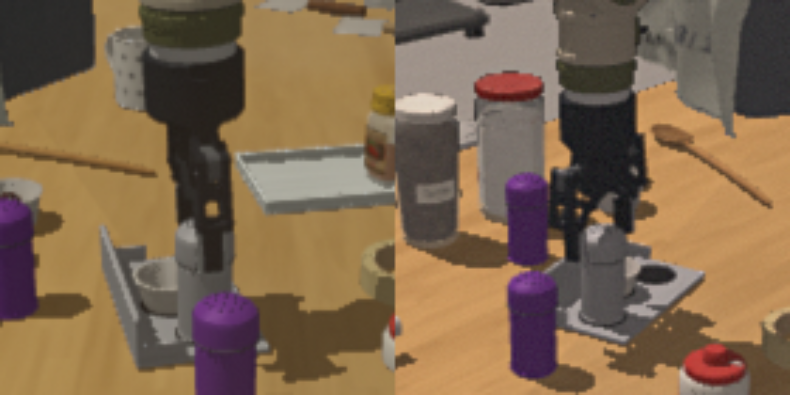

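>>> servo_tool([
  [-0.001,0,-0.003],
  [0,0,-0.003],
  [0,0,-0.001],
  [0,0,0],
  [0,0,0],
  [0,0,0],
  [0,0,0],
  [0,0,0],
], hand=[100,100,100,100,100,100,100,100], turn=[0,0,0,0,0,0,0,0])

```text
clock: 18.95
eef_pos: [602.5, 33.6, 40.8]
orientation: [3.14, -0.028, -2.933]
wrist_force: [-0.3, -0.2, 0.4]
opening: 84.9
```

>>> servo_tool([
  [0,0,0],
  [0,0,0],
  [0,0,0],
  [0,0,0],
  [0,0,0],
  [0,0,0],
  [0,0,0],
  [0,0,0],
], hand=[70,60,50,50,50,50,50,50], turn=[0,0,0,0,0,0,0,0])

```text
clock: 19.62
eef_pos: [603.0, 33.6, 41.2]
orientation: [3.141, -0.027, -2.933]
wrist_force: [0.2, -0.9, 0.5]
opening: 46.8
```

>>> servo_tool([
  [0,0,0],
  [0,0,0],
  [0,0,0],
  [0,0,0],
  [0,0,0],
  [0,0,0],
  [0,0,0],
  [0,0,0],
], hand=[40,40,30,20,10,0,0,0], turn=[0,0,0,0,0,0,0,0])

```text
clock: 20.28
eef_pos: [603.0, 33.6, 41.3]
orientation: [3.141, -0.027, -2.933]
wrist_force: [-0.1, 0.2, 0.2]
opening: 46.8
```

>>> servo_tool([
  [0,0,0.005],
  [0,0,0.012],
  [0,0,0.015],
  [0,0,0.015],
  [0,0,0.015],
  [0,0,0.015],
  [0,0,0.01],
  [0,0,0.004],
], hand=[0,0,0,0,0,0,0,0], turn=[0,0,0,0,0,0,0,0])

```text
clock: 20.95
eef_pos: [598.5, 33.8, 133.6]
orientation: [3.138, -0.037, -2.933]
wrist_force: [-0.7, -0.1, -1.2]
opening: 47.0
```

>>> servo_tool([
  [-0.002,-0.008,0.001],
  [-0.004,-0.014,0.001],
  [-0.005,-0.018,0],
  [-0.005,-0.018,0],
  [-0.005,-0.018,0],
  [-0.005,-0.018,0],
  [-0.005,-0.018,0],
  [-0.005,-0.018,0],
], hand=[0,0,0,0,0,0,0,0], turn=[0,0,0,0,0,0,0,0])

```text
clock: 21.62
eef_pos: [556.0, -103.9, 131.1]
orientation: [3.136, -0.044, -2.928]
wrist_force: [0.5, -0.0, -1.6]
opening: 46.7
```

```bash
python3 - <<'E'
from h import *
snap('side','s11');st=robot.state(); print(st['eef_pos'],st['orientation'],st['opening'],st['wrist_force'])
a=cv2.imread('pics/s11.png')[60:260,180:400];cv2.imwrite('pics/c13.png',cv2.resize(a,(660,600)))
E
```

```text
[ 554.93702197 -107.28626664  130.88802532] [ 3.13804637 -0.04529566 -2.93099393] 46.76663745399461 [-0.44635953 -1.60748614 -1.42952241]
```

View pics/c13.png

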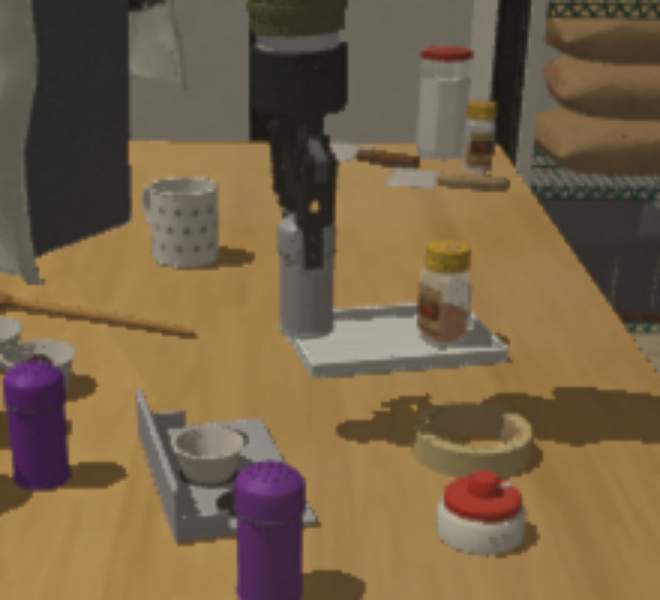

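The dredger is held well and upright. On to the far slot of the tray.

>>> servo_tool([
  [-0.004,-0.015,0],
  [-0.004,-0.017,0],
  [-0.004,-0.017,0],
  [-0.004,-0.017,0],
  [-0.004,-0.017,0],
  [-0.004,-0.017,0],
  [-0.004,-0.017,0],
  [-0.003,-0.017,0],
], hand=[0,0,0,0,0,0,0,0], turn=[0,0,0,0,0,0,0,0])

```text
clock: 22.33
eef_pos: [511.4, -251.7, 123.1]
orientation: [3.13, -0.058, -2.936]
wrist_force: [0.6, 0.9, -0.9]
opening: 46.8
```

>>> servo_tool([
  [-0.003,-0.016,0],
  [-0.002,-0.014,0],
  [-0.001,-0.008,0],
  [0,-0.003,-0.004],
  [0,0,-0.008],
  [0,0,-0.008],
  [0,0,-0.005],
  [0,0,-0.001],
], hand=[0,0,0,0,0,0,0,0], turn=[0,0,0,0,0,0,0,0])

```text
clock: 23.0
eef_pos: [498.9, -298.8, 90.0]
orientation: [3.125, -0.063, -2.943]
wrist_force: [0.3, -0.2, -1.2]
opening: 46.6
```

>>> servo_tool([
  [0.002,-0.001,-0.003],
  [0.002,-0.001,-0.006],
  [0.002,0,-0.007],
  [0.001,0,-0.007],
  [0.001,0,-0.007],
  [0,0,-0.005],
  [0,0,-0.002],
  [0,0,0],
], hand=[0,0,0,0,0,0,0,0], turn=[0,0,0,0,0,0,0,0])

```text
clock: 23.67
eef_pos: [508.4, -297.4, 47.7]
orientation: [3.123, -0.065, -2.938]
wrist_force: [-0.0, 0.1, -1.7]
opening: 46.6
```

>>> servo_tool([
  [0,-0.001,-0.003],
  [0,-0.001,-0.003],
  [0,-0.001,-0.002],
  [0,0,-0.001],
  [0,0,0],
  [0,0,0],
  [0,0,0],
  [0,0,0],
], hand=[0,0,0,0,0,0,0,0], turn=[0,0,0,0,0,0,0,0])

```text
clock: 24.33
eef_pos: [508.6, -301.6, 38.8]
orientation: [3.124, -0.064, -2.939]
wrist_force: [0.0, -0.1, -1.6]
opening: 47.0
```

```bash
python3 - <<'E'
from h import *
snap('side','s12');st=robot.state(); print(st['eef_pos'],st['orientation'],st['opening'],st['wrist_force'])
a=cv2.imread('pics/s12.png')[60:260,180:400];cv2.imwrite('pics/c14.png',cv2.resize(a,(660,600)))
E
```

```text
[ 508.63021454 -301.6557058    38.75905849] [ 3.12422979 -0.06365704 -2.93880975] 46.77414177970305 [-0.49497117  0.46836376 -1.73789305]
```

View pics/c14.png

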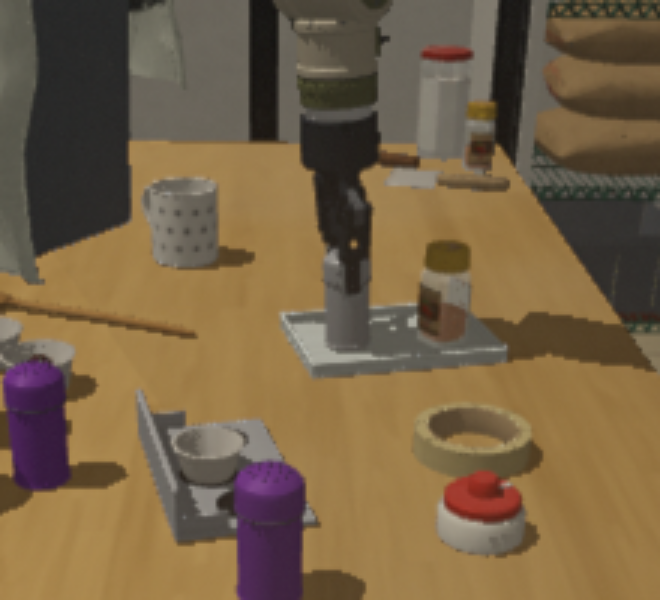

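Nearly down. A little lower until the force changes.

>>> servo_tool([
  [0,0,-0.001],
  [0,0,-0.001],
  [0,0,-0.001],
  [0,0,0],
  [0,0,0],
  [0,0,0],
  [0,0,0],
  [0,0,0],
], hand=[0,0,0,0,0,0,0,0], turn=[0,0,0,0,0,0,0,0])

```text
clock: 25.05
eef_pos: [509.1, -301.9, 36.9]
orientation: [3.126, -0.063, -2.939]
wrist_force: [-1.2, 0.5, 0.5]
opening: 46.7
```

Contact: the weight has come off. I'll release and then lift.

>>> servo_tool([
  [0,0,0],
  [0,0,0],
  [0,0,0],
  [0,0,0],
  [0,0,0],
  [0,0,0],
  [0,0,0],
  [0,0,0],
], hand=[60,60,65,70,80,100,100,100], turn=[0,0,0,0,0,0,0,0])

```text
clock: 25.72
eef_pos: [509.7, -302.3, 37.3]
orientation: [3.127, -0.062, -2.939]
wrist_force: [0.8, 0.6, -0.9]
opening: 85.5
```

>>> servo_tool([
  [0,0,0.006],
  [0,0,0.012],
  [0,0,0.016],
  [0,0,0.018],
  [0,0,0.018],
  [0,0,0.018],
  [0,0,0.018],
  [0,0,0.012],
], hand=[100,100,100,100,100,100,100,100], turn=[0,0,0,0,0,0,0,0])

```text
clock: 26.38
eef_pos: [506.4, -299.9, 159.1]
orientation: [3.121, -0.067, -2.938]
wrist_force: [0.8, -0.3, 0.4]
opening: 85.3
```

```bash
python3 - <<'E'
from h import *
snap('side','s13');st=robot.state(); print(st['eef_pos'],st['orientation'],st['opening'],st['wrist_force'])
s=snap('wrist','w13')
a=cv2.imread('pics/s13.png')[60:260,180:400];cv2.imwrite('pics/c15.png',cv2.resize(a,(660,600)))
E
```

```text
[ 507.37657159 -300.60645907  161.45941217] [ 3.1234877  -0.06454306 -2.93851717] 85.02992344727714 [-0.19221175 -0.93799569  2.82614826]
```

View pics/c15.png

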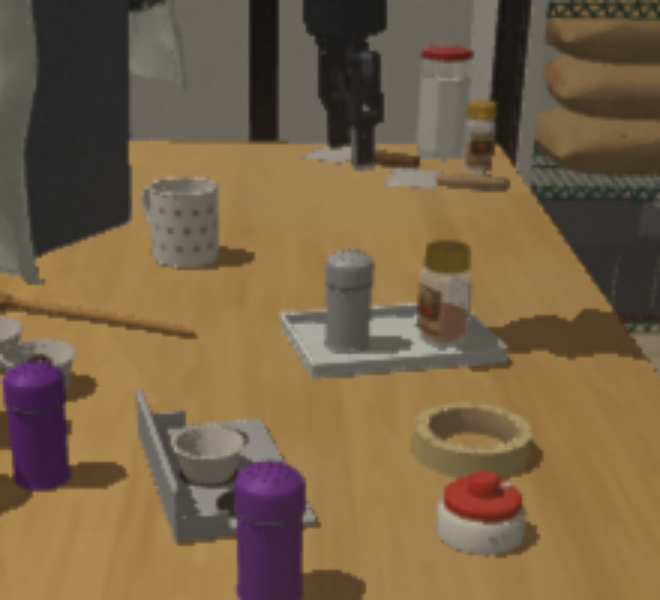

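View pics/w13.png

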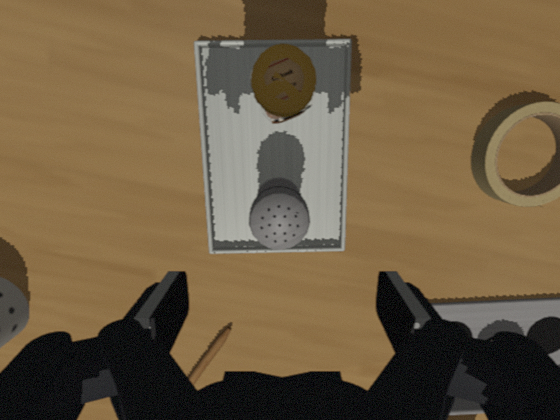

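Step 1 is done: the dredger (278,218) and the jar (283,78) both stand in the tray. Now the cup.

>>> servo_tool([
  [0.004,0.008,0],
  [0.006,0.014,0],
  [0.006,0.014,0],
  [0.006,0.014,0],
  [0.006,0.014,0],
  [0.006,0.014,0],
  [0.006,0.014,0],
  [0.006,0.014,0],
], hand=[100,100,100,100,100,100,100,100], turn=[0.002,0.002,0.002,0,0,0,0,0])

```text
clock: 27.15
eef_pos: [553.0, -181.5, 152.4]
orientation: [3.114, -0.073, -2.932]
wrist_force: [0.0, -0.1, 0.7]
opening: 85.3
```

>>> servo_tool([
  [0.006,0.014,0],
  [0.006,0.014,0],
  [0.006,0.014,0],
  [0.006,0.014,0],
  [0.006,0.014,0],
  [0.006,0.014,0],
  [0.006,0.014,0],
  [0.006,0.014,0],
], hand=[100,100,100,100,100,100,100,100], turn=[0,0,0,0,0,0,0,0])

```text
clock: 27.82
eef_pos: [598.3, -45.8, 142.1]
orientation: [3.102, -0.089, -2.918]
wrist_force: [0.3, -0.5, -0.6]
opening: 85.2
```

>>> servo_tool([
  [0.006,0.014,0],
  [0.006,0.014,0],
  [0.005,0.014,0],
  [0.003,0.007,0],
  [0.001,0.002,0],
  [0,0,0],
  [0,0,0],
  [0,0,0],
], hand=[100,100,100,100,100,100,100,100], turn=[0,0,0,0,0,0,0,0])

```text
clock: 28.48
eef_pos: [614.8, 22.6, 134.0]
orientation: [3.096, -0.103, -2.903]
wrist_force: [1.0, 0.4, 0.0]
opening: 85.4
```

```bash
python3 - <<'E'
from h import *
st=robot.state(); print(st['eef_pos'],st['orientation'],st['opening'],st['wrist_force'])
s=snap('wrist','w14');print(proj(s,(631,-16,37)))
E
```

```text
[614.82615307  22.57769068 133.95516374] [ 3.09564551 -0.10254488 -2.90347817] 85.42749196102473 [1.01027153 0.43039646 0.00739255]
[228.39376493 227.46307396]
```

View pics/w14.png

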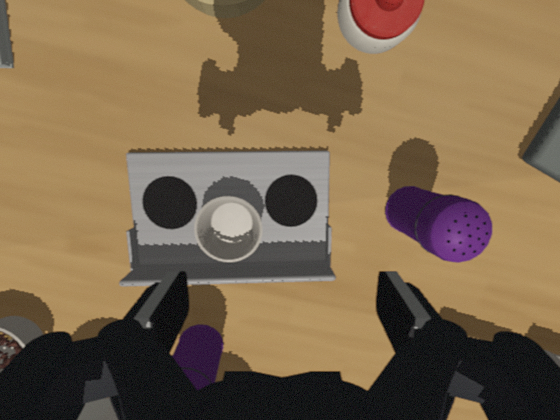

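The tool is slowly tilting (pitch -0.10), and it seems to happen mostly on low, slow moves. I'll go up and watch whether height changes that.

>>> servo_tool([
  [0,0,0.02],
  [0,0,0.02],
  [0,0,0.02],
  [0,0,0.02],
  [0,0,0.02],
  [0,0,0.02],
  [0,0,0.02],
  [0,0,0.02],
], hand=[100,100,100,100,100,100,100,100], turn=[0,0,0,0,0,0,0,0])

```text
clock: 29.2
eef_pos: [609.0, 15.0, 295.7]
orientation: [3.093, -0.113, -2.915]
wrist_force: [0.2, -0.9, -0.2]
opening: 85.1
```

```bash
python3 - <<'E'
from h import *
st=robot.state(); print(st)
E
```

```text
{'clock': 29.2, 'joints': array([-0.11143728,  0.50985285,  0.54434056,  1.72825543,  0.00812774,
       -0.3355496 ]), 'joint_vel': array([-2.04147257e-02,  7.74733866e-02,  7.49360475e-01,  6.65511847e-01,
       -2.34007054e-03, -4.69587672e-04]), 'tau': array([ 2.31519551e-01, -5.80824280e+01,  2.62453955e+01,  2.89817182e-01,
        2.75129406e-02,  8.48768759e-04]), 'eef_pos': array([609.03367119,  14.98708211, 295.74978187]), 'orientation': array([ 3.09325599, -0.1134076 , -2.91523636]), 'wrist_force': array([ 0.23403765, -0.86703621, -0.21527551]), 'ft_torque': array([-0.03854974, -0.15252848,  0.02649799]), 'opening': 85.09573067878391}
```

>>> servo_tool([
  [0,0,0],
  [0,0,0],
  [0,0,0],
  [0,0,0],
  [0,0,0],
  [0,0,0],
  [0,0,0],
  [0,0,0],
], hand=[100,100,100,100,100,100,100,100], turn=[0,0,0,0,0,0,0,0])

```text
clock: 29.87
eef_pos: [608.9, 11.3, 296.6]
orientation: [3.095, -0.111, -2.921]
wrist_force: [0.3, 0.4, 1.1]
opening: 85.3
```

>>> servo_tool([
  [-0.02,0,0],
  [-0.02,0,0],
  [-0.02,0,0],
  [-0.02,0,0],
  [-0.02,0,0],
  [-0.02,0,0],
  [-0.02,0,0],
  [-0.02,0,0],
], hand=[100,100,100,100,100,100,100,100], turn=[0,0,0,0,0,0,0,0])

```text
clock: 30.53
eef_pos: [444.2, 12.0, 289.1]
orientation: [3.092, -0.119, -2.919]
wrist_force: [0.0, 0.0, -0.1]
opening: 85.5
```

>>> servo_tool([
  [0.02,0,0],
  [0.02,0,0],
  [0.02,0,0],
  [0.02,0,0],
  [0.02,0,0],
  [0.02,0,0],
  [0.02,0,0],
  [0.02,0,0],
], hand=[100,100,100,100,100,100,100,100], turn=[0,0,0,0,0,0,0,0])

```text
clock: 31.2
eef_pos: [596.7, 14.7, 289.6]
orientation: [3.089, -0.126, -2.917]
wrist_force: [0.9, -0.3, -0.7]
opening: 85.5
```

The tilt grows inward along the arm plane by about 0.001–0.002 rad per row. The grasp is symmetric, so I'll turn the tool half a turn. That reverses the tilt relative to the drift, so further motion will reduce it.

>>> servo_tool([
  [0.001,-0.001,0],
  [0.001,-0.001,0],
  [0.001,-0.001,0],
  [0.001,-0.001,0],
  [0.001,-0.001,0],
  [0.001,-0.001,0],
  [0.001,-0.001,0],
  [0.001,-0.001,0],
], hand=[100,100,100,100,100,100,100,100], turn=[-0.125,-0.125,-0.125,-0.125,-0.125,-0.125,-0.125,-0.125])

```text
clock: 31.87
eef_pos: [609.4, 8.2, 281.0]
orientation: [3.09, -0.136, 2.36]
wrist_force: [0.3, 0.0, -0.5]
opening: 85.3
```

>>> servo_tool([
  [0.001,-0.001,0],
  [0.001,-0.001,0],
  [0.001,-0.001,0],
  [0.001,-0.001,0],
  [0.001,-0.001,0],
  [0.001,-0.001,0],
  [0.001,-0.001,0],
  [0.001,-0.001,0],
], hand=[100,100,100,100,100,100,100,100], turn=[-0.125,-0.125,-0.125,-0.125,-0.125,-0.125,-0.125,-0.125])

```text
clock: 32.53
eef_pos: [616.5, -0.2, 277.3]
orientation: [3.096, -0.14, 1.359]
wrist_force: [-0.7, -0.4, 1.1]
opening: 85.6
```

>>> servo_tool([
  [0.001,-0.001,0],
  [0.001,-0.001,0],
  [0.001,-0.001,0],
  [0.001,-0.001,0],
  [0,0,0],
  [0,0,0],
  [0,0,0],
  [0,0,0],
], hand=[100,100,100,100,100,100,100,100], turn=[-0.125,-0.125,-0.125,-0.125,-0.125,-0.1,-0.05,0])

```text
clock: 33.2
eef_pos: [618.1, -3.4, 274.9]
orientation: [3.1, -0.138, 0.572]
wrist_force: [-0.1, 0.7, -0.2]
opening: 85.4
```

```bash
python3 - <<'E'
from h import *
from scipy.spatial.transform import Rotation as R
st=robot.state(); print(st['eef_pos'],st['orientation'],st['joints'],R.from_euler('xyz',st['orientation']).as_matrix()[:,2])
E
```

```text
[618.13384382  -3.4205555  274.92732031] [ 3.09962891 -0.1382791   0.57233328] [-0.16799443  0.26644644  0.13189976  1.3056618   0.06196368  2.40822426] [ 0.13849147  0.03932108 -0.98958272]
```

>>> servo_tool([
  [0.002,-0.002,-0.01],
  [0.002,-0.002,-0.016],
  [0.002,-0.002,-0.02],
  [0.002,-0.002,-0.02],
  [0.002,-0.002,-0.02],
  [0.001,0,-0.02],
  [0,0,-0.012],
  [0,0,-0.004],
], hand=[100,100,100,100,100,100,100,100], turn=[-0.06,-0.07,-0.07,-0.07,-0.05,-0.02,0,0])

```text
clock: 33.87
eef_pos: [629.4, -13.2, 149.3]
orientation: [3.096, -0.14, 0.231]
wrist_force: [-0.0, 0.2, 0.6]
opening: 85.6
```

```bash
python3 - <<'E'
from h import *
from scipy.spatial.transform import Rotation as R
st=robot.state(); print(st['eef_pos'],st['orientation'],st['joints'],R.from_euler('xyz',st['orientation']).as_matrix()[:,2])
s=snap('wrist','w15');print(proj(s,(631,-16,37)))
E
```

```text
[629.38877524 -13.17059913 149.27468062] [ 3.09640268 -0.13997465  0.23087252] [-0.15373323  0.31466861 -0.11175794  0.99769356  0.01041861  2.7609208 ] [ 0.14601471 -0.01208308 -0.98920863]
[279.81352303 218.13757666]
```

View pics/w15.png

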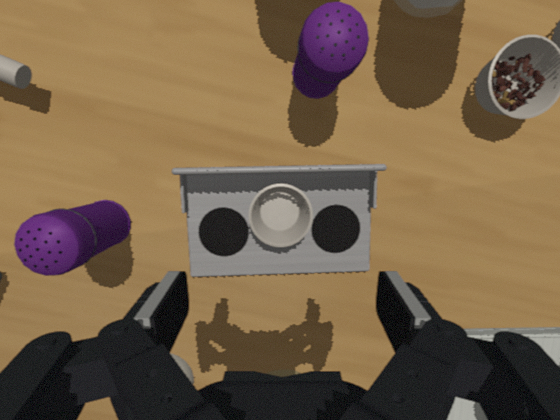

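The cup's rim is at (280,216), within 2 px of the prediction. The tilt lies about the jaw axis, so it does no harm to the grasp. Descending over the cup.

>>> servo_tool([
  [0.001,-0.001,-0.01],
  [0.001,-0.001,-0.016],
  [0.001,-0.001,-0.018],
  [0.001,0,-0.018],
  [0.001,0,-0.018],
  [0.001,0,-0.016],
  [0,0,-0.01],
  [0,0,-0.003],
], hand=[100,100,100,100,100,100,100,100], turn=[-0.005,-0.005,0,0,0,0,0,0], grip_force=30)

```text
clock: 34.58
eef_pos: [641.4, -17.8, 41.5]
orientation: [3.091, -0.152, 0.225]
wrist_force: [-0.3, -0.1, 0.4]
opening: 85.6
```

>>> servo_tool([
  [0,0,0],
  [0,0,0],
  [0,0,0],
  [0,0,0],
  [0,0,0],
  [0,0,0],
  [0,0,0],
  [0,0,0],
], hand=[100,100,100,100,100,100,100,100], turn=[0,0,0,0,0,0,0,0])

```text
clock: 35.25
eef_pos: [645.0, -18.4, 46.6]
orientation: [3.089, -0.159, 0.226]
wrist_force: [1.1, 0.1, -0.1]
opening: 85.4
```

```bash
python3 - <<'E'
from h import *
st=robot.state(); print(st['eef_pos'],st['orientation'],st['joints'])
s=snap('wrist','w16');snap('side','s16')
a=cv2.imread('pics/s16.png')[110:250,170:310];b=cv2.imread('pics/w16.png')[100:380,100:480];cv2.imwrite('pics/c16.png',np.hstack([cv2.resize(a,(390,390)),cv2.resize(b,(400,390))]))
E
```

```text
[645.01657118 -18.43240301  46.60866761] [ 3.08850859 -0.15870232  0.22627203] [-0.1578837   0.40601739 -0.25131964  0.74647877  0.00995335  2.76249201]
```

View pics/c16.png

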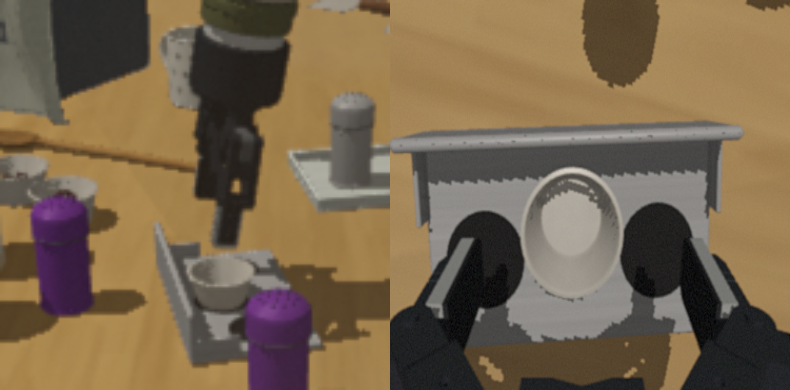

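```bash
python3 - <<'E'
from h import *
s=load('s16')
for x in(625,630,635):
  for z in(75,85): print(x,z,proj(s,(x,26,z)))
w=load('w16')
print(proj(w,(632,-17,37)), onz(w,100+573*.95-390*.95+0,100+232*.718,37))
im=w['image'];print(im.shape)
E
```

```text
625 75 [251.593901   199.64884173]
625 85 [251.52132613 195.64199906]
630 75 [249.38268733 199.63845513]
630 85 [249.29913403 195.63114128]
635 75 [247.17101271 199.62806637]
635 85 [247.0764764  195.62028123]
[273.94993705 271.23777028] [634.77322057 -16.33571525  37.        ]
(420, 560, 3)
```

>>> servo_tool([
  [0,0,-0.006],
  [0,0.001,-0.01],
  [0,0,-0.01],
  [0,0,-0.01],
  [0,0,-0.008],
  [0,0,-0.004],
  [0,0,-0.001],
  [0,0,0],
], hand=[100,100,100,100,100,100,100,100], turn=[0,0,0,0,0,0,0,0])

```text
clock: 36.02
eef_pos: [642.4, -16.9, -10.7]
orientation: [3.09, -0.154, 0.226]
wrist_force: [-0.9, 0.4, 0.7]
opening: 85.5
```

```bash
python3 - <<'E'
from h import *
st=robot.state(); print(st['eef_pos'],st['orientation'],st['joints'],st['wrist_force'])
s=snap('wrist','w17');snap('side','s17')
a=cv2.imread('pics/s17.png')[110:250,170:310];b=cv2.imread('pics/w17.png')[100:380,100:480];cv2.imwrite('pics/c17.png',np.hstack([cv2.resize(a,(390,390)),cv2.resize(b,(400,390))]))
E
```

```text
[642.37650889 -16.87805952 -10.67764543] [ 3.09039481 -0.15400983  0.22608086] [-0.15596215  0.46674097 -0.31728367  0.62482243  0.00963     2.7642823 ] [-0.93065404  0.41005748  0.66599415]
```

View pics/c17.png

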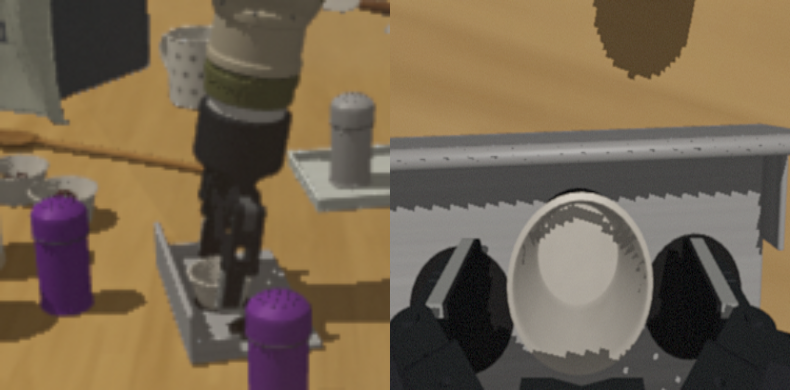

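>>> servo_tool([
  [0,0,0],
  [0,0,0],
  [0,0,0],
  [0,0,0],
  [0,0,0],
  [0,0,0],
  [0,0,0],
  [0,0,0],
], hand=[90,80,75,70,65,60,55,50], turn=[0,0,0,0,0,0,0,0])

```text
clock: 36.78
eef_pos: [645.3, -17.3, -6.6]
orientation: [3.088, -0.16, 0.227]
wrist_force: [0.1, 0.1, -0.8]
opening: 55.1
```

>>> servo_tool([
  [0,0,0],
  [0,0,0],
  [0,0,0],
  [0,0,0],
  [0,0,0],
  [0,0,0],
  [0,0,0],
  [0,0,0],
], hand=[40,30,20,10,0,0,0,0], turn=[0,0,0,0,0,0,0,0])

```text
clock: 37.45
eef_pos: [645.0, -17.3, -7.0]
orientation: [3.088, -0.159, 0.226]
wrist_force: [0.0, -0.0, 0.9]
opening: 55.2
```

The cup is gripped, with the opening at 55 mm. I'll lift it well above the purple look-alike and carry it to the scale, turning as I go to stay inside the last joint's range.

>>> servo_tool([
  [0,0,0.005],
  [0,0,0.012],
  [0,0,0.018],
  [0,0,0.02],
  [0,0,0.024],
  [0,0,0.024],
  [0,0,0.024],
  [0,0,0.02],
], hand=[0,0,0,0,0,0,0,0], turn=[0,0,0,0,0,0,0,0])

```text
clock: 38.12
eef_pos: [637.8, -16.3, 140.3]
orientation: [3.094, -0.146, 0.225]
wrist_force: [0.5, -0.1, -0.8]
opening: 54.8
```

>>> servo_tool([
  [-0.005,0.006,0.01],
  [-0.01,0.012,0.005],
  [-0.01,0.016,0],
  [-0.01,0.018,0],
  [-0.01,0.018,0],
  [-0.01,0.018,0],
  [-0.01,0.018,0],
  [-0.01,0.018,0],
], hand=[0,0,0,0,0,0,0,0], turn=[0.03,0.03,0.03,0.03,0.03,0.03,0.03,0.03])

```text
clock: 38.78
eef_pos: [553.2, 115.9, 155.7]
orientation: [3.095, -0.146, 0.487]
wrist_force: [0.1, -0.5, 0.1]
opening: 54.8
```

```bash
python3 - <<'E'
from h import *
st=robot.state(); print(st['eef_pos'],st['orientation'],st['joints'],st['wrist_force'],st['opening'])
s=snap('wrist','w18');snap('side','s18')
a=cv2.imread('pics/s18.png')[60:350,130:420];b=cv2.imread('pics/w18.png');cv2.imwrite('pics/c18.png',np.hstack([cv2.resize(a,(390,390)),cv2.resize(b,(400,390))]))
E
```

```text
[553.15483771 115.91507024 155.7462714 ] [ 3.09497142 -0.14634349  0.4866163 ] [ 0.05368015  0.18575908 -0.26730544  0.96533948  0.01880782  2.71351048] [ 0.11663946 -0.46232562  0.09900792] 54.83721262938737
```

View pics/c18.png

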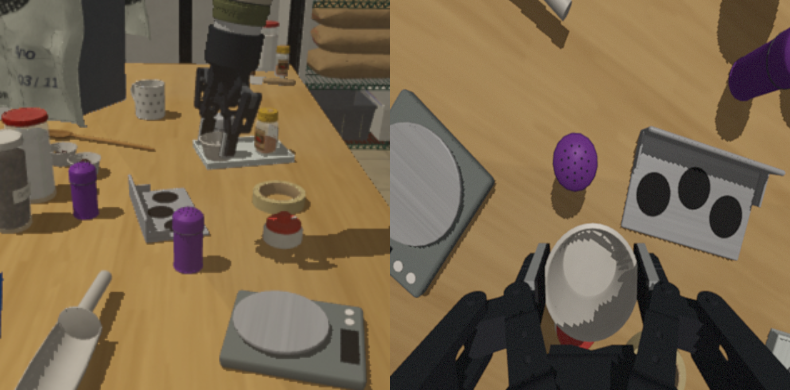

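The cup is held upright and the tilt has started to shrink. Carrying on to the scale.

>>> servo_tool([
  [-0.008,0.018,0],
  [-0.008,0.018,0],
  [-0.008,0.018,0],
  [-0.008,0.018,0],
  [-0.008,0.018,0],
  [-0.006,0.014,0],
  [-0.003,0.008,0],
  [-0.001,0.002,0],
], hand=[0,0,0,0,0,0,0,0], turn=[0.03,0.03,0.03,0.03,0.03,0.03,0.01,0])

```text
clock: 39.55
eef_pos: [486.4, 238.3, 145.4]
orientation: [3.102, -0.131, 0.698]
wrist_force: [-0.1, 0.0, -0.5]
opening: 54.9
```

```bash
python3 - <<'E'
from h import *
st=robot.state(); print(st['eef_pos'],st['orientation'],st['joints'],st['wrist_force'],st['opening'])
s=snap('wrist','w19')
print(proj(s,(464,327,36)))
E
```

```text
[486.41129718 238.26682377 145.44561779] [ 3.10196276 -0.13088658  0.69824451] [ 0.29866737  0.1619396  -0.32010894  0.95276453  0.01423549  2.74558248] [-0.12609495  0.0380191  -0.47627671] 54.93836663740246
[181.25889689 174.287585  ]
```

View pics/w19.png

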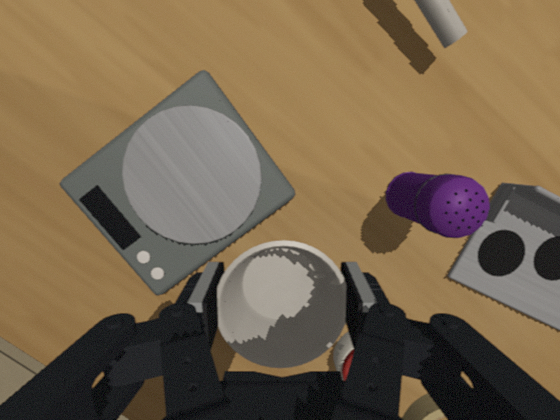

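```bash
python3 - <<'E'
from h import *
s=load('w19');im=s['image'];g=cv2.cvtColor(im,cv2.COLOR_RGB2GRAY);hsv=cv2.cvtColor(im,cv2.COLOR_RGB2HSV)
m=((g>118)&(hsv[:,:,1]<40)).astype(np.uint8);m[:95]=0;m[248:]=0;m[:,:110]=0;m[:,272:]=0
m=cv2.morphologyEx(m,cv2.MORPH_OPEN,np.ones((7,7)))
c=max(cv2.findContours(m,0,2)[0],key=cv2.contourArea)[:,0]
e=cv2.fitEllipse(c);print(e)
P=np.array([onz(s,u,v,36)[:2] for u,v in c]);
A=np.c_[2*P,np.ones(len(P))];x=np.linalg.lstsq(A,(P**2).sum(1),rcond=None)[0];r=np.sqrt(x[2]+x[0]**2+x[1]**2);print(x[:2],2*r,np.abs(np.linalg.norm(P-x[:2],axis=1)-r).max())
# cup now: rim px
st=robot.state()
from scipy.spatial.transform import Rotation as R
print(R.from_euler('xyz',st['orientation']).as_matrix()[:,2])
for f,roi in(('side0',None),('scene0',None)):
    pass
print(onz(s,282,305,0))
E
```

```text
((191.44570922851562, 173.5346221923828), (134.32801818847656, 140.0352325439453), 130.54344177246094)
[468.72814114 319.00489271] 117.24481356010855 0.8236076319230818
[ 0.12481859  0.05335941 -0.99074371]
[413.4574593  170.43644742   0.        ]
```

```bash
python3 - <<'E'
from h import *
for f,roi,th in(('side0',(270,335,295,382),110),('scene0',(255,292,200,262),110)):
    s=load(f);im=s['image'];g=cv2.cvtColor(im,cv2.COLOR_RGB2GRAY).astype(int)
    m=(g>th).astype(np.uint8);M=np.zeros_like(m);a,b,c_,d=roi;M[a:b,c_:d]=m[a:b,c_:d]
    hsv=cv2.cvtColor(im,cv2.COLOR_RGB2HSV);M[hsv[:,:,1]>60]=0
    M=cv2.morphologyEx(M,cv2.MORPH_OPEN,np.ones((5,5)))
    c=max(cv2.findContours(M,0,2)[0],key=cv2.contourArea)[:,0]
    print(f,cv2.fitEllipse(c),cv2.boundingRect(c))
    P=np.array([onz(s,u,v,36)[:2] for u,v in c]);A=np.c_[2*P,np.ones(len(P))];x=np.linalg.lstsq(A,(P**2).sum(1),rcond=None)[0];r=np.sqrt(x[2]+x[0]**2+x[1]**2);print(x[:2],2*r)
    print(proj(s,(468.7,319,36)))
E
```

```text
side0 ((338.12701416015625, 298.48077392578125), (43.81712341308594, 71.31089782714844), 97.6395034790039) (303, 276, 71, 46)
[469.02314302 321.02084369] 116.9871641223868
[337.83329864 296.06239016]
scene0 ((229.79638671875, 270.6156311035156), (27.316120147705078, 50.790748596191406), 85.4505386352539) (205, 257, 51, 28)
[465.63332554 321.43136977] 116.13092766130075
[229.82063505 269.09859807]
```

```bash
cat >> h.py <<'E'
from scipy.spatial.transform import Rotation as R
def Rm(o): return R.from_euler('xyz',o).as_matrix()
G=(np.array([645,-17.3,-7.0]),Rm([3.088,-0.159,0.226]),np.array([632.5,-17,8.0]))
def held(p,o,G=G): # present place of the foot of the held thing, and its up axis
    A=Rm(o)@G[1].T; return p+A@(G[2]-G[0]), A[:,2]
E
python3 - <<'E'
from h import *
s=load('w15');print('rim',onz(s,280.5,216,37))
st=robot.state();print(st['eef_pos'],held(st['eef_pos'],st['orientation']))
E
```

```text
rim [633.03622739 -16.17051579  37.        ]
[486.22089872 238.07052582 145.31971358] (array([475.43178132, 232.74917475, 160.70211158]), array([0.0309791 , 0.00757997, 0.99949129]))
```

>>> servo_tool([
  [-0.001,0.008,0],
  [-0.001,0.013,0],
  [-0.001,0.014,0],
  [-0.001,0.014,0],
  [-0.001,0.014,-0.004],
  [-0.001,0.011,-0.008],
  [0,0.005,-0.01],
  [0,0.001,-0.01],
], hand=[0,0,0,0,0,0,0,0], turn=[0.01,0.01,0.01,0.01,0.01,0,0,0])

```text
clock: 40.27
eef_pos: [483.6, 323.3, 112.9]
orientation: [3.1, -0.136, 0.745]
wrist_force: [0.1, -0.6, -0.6]
opening: 55.0
```

>>> servo_tool([
  [0,0,-0.01],
  [0,0,-0.01],
  [0,0,-0.01],
  [0,0,-0.008],
  [0,0,-0.005],
  [0,0,-0.002],
  [0,0,0],
  [0,0,0],
], hand=[0,0,0,0,0,0,0,0], turn=[0,0,0,0,0,0,0,0])

```text
clock: 40.93
eef_pos: [480.9, 322.4, 57.1]
orientation: [3.102, -0.126, 0.743]
wrist_force: [-1.0, 1.1, -0.9]
opening: 55.1
```

```bash
python3 - <<'E'
from h import *
st=robot.state();print(st['eef_pos'],st['orientation'],held(st['eef_pos'],st['orientation']),st['opening'])
snap('side','s20');snap('scene','t20')
a=cv2.imread('pics/s20.png')[200:360,260:420];b=cv2.imread('pics/t20.png')[180:320,160:300];cv2.imwrite('pics/c20.png',np.hstack([cv2.resize(a,(395,395)),cv2.resize(b,(395,395))]))
E
```

```text
[480.88089064 322.42029317  57.13209693] [ 3.10199426 -0.12629961  0.74291893] (array([470.38646351, 316.66348015,  72.56148781]), array([0.033435  , 0.01194778, 0.99936948])) 55.11771344037684
```

View pics/c20.png

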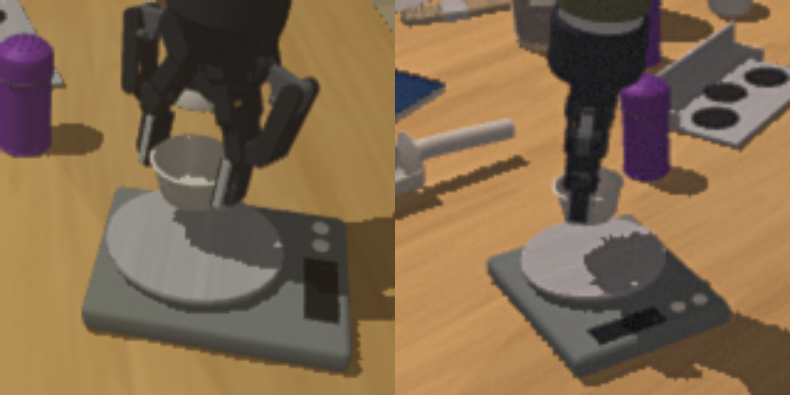

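>>> servo_tool([
  [-0.001,0.001,-0.004],
  [-0.001,0.001,-0.006],
  [0,0.001,-0.006],
  [0,0,-0.006],
  [0,0,-0.004],
  [0,0,-0.002],
  [0,0,0],
  [0,0,0],
], hand=[0,0,0,0,0,0,0,0], turn=[0,0,0,0,0,0,0,0])

```text
clock: 41.7
eef_pos: [479.9, 326.5, 28.1]
orientation: [3.101, -0.13, 0.743]
wrist_force: [0.1, 0.6, 0.8]
opening: 54.7
```

```bash
python3 - <<'E'
from h import *
st=robot.state();h=held(st['eef_pos'],st['orientation']);print(st['eef_pos'],st['orientation'],h,st['opening'],st['wrist_force'])
s=snap('side','s21');t=snap('scene','t21');print(proj(s,h[0]),proj(t,h[0]))
a=cv2.imread('pics/s21.png')[230:350,280:400];b=cv2.imread('pics/t21.png')[215:315,180:280];cv2.imwrite('pics/c21.png',np.hstack([cv2.resize(a,(395,395)),cv2.resize(b,(395,395))]))
E
```

```text
[479.90000554 326.48270262  28.10046854] [ 3.10096859 -0.13003166  0.74316646] (array([469.35330621, 320.69730744,  43.48345706]), array([0.02999911, 0.01017674, 0.99949812])) 54.69116816158692 [0.08076663 0.58721965 0.84989207]
[337.94917728 293.15515737] [228.97366483 266.56676053]
```

View pics/c21.png

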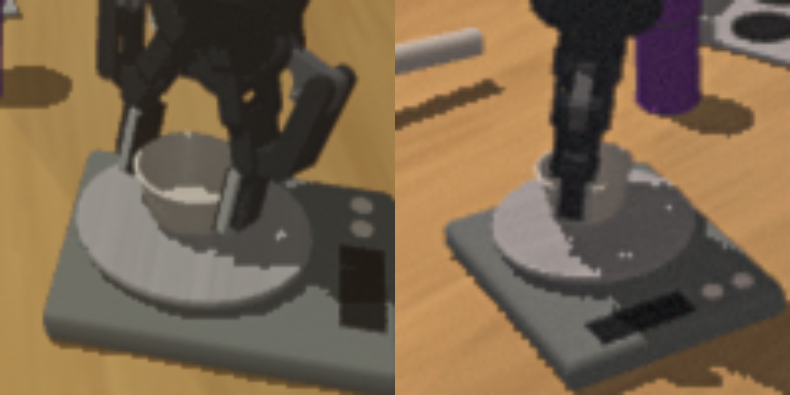

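>>> servo_tool([
  [0,0,-0.001],
  [0,0,-0.001],
  [0,0,-0.001],
  [0,0,0],
  [0,0,0],
  [0,0,0],
  [0,0,0],
  [0,0,0],
], hand=[0,0,0,0,0,0,0,0], turn=[0,0,0,0,0,0,0,0])

```text
clock: 42.47
eef_pos: [481.1, 326.9, 26.3]
orientation: [3.1, -0.133, 0.743]
wrist_force: [0.2, 0.5, -0.4]
opening: 54.5
```

>>> servo_tool([
  [0,0,-0.002],
  [0,0,-0.002],
  [0,0,-0.001],
  [0,0,0],
  [0,0,0],
  [0,0,0],
  [0,0,0],
  [0,0,0],
], hand=[0,0,0,0,0,0,0,0], turn=[0,0,0,0,0,0,0,0])

```text
clock: 43.13
eef_pos: [481.4, 327.0, 21.1]
orientation: [3.1, -0.133, 0.743]
wrist_force: [0.4, -0.1, -0.4]
opening: 54.7
```

```bash
python3 - <<'E'
from h import *
st=robot.state();h=held(st['eef_pos'],st['orientation']);print(h,st['wrist_force'])
s=snap('side','s22')
a=cv2.imread('pics/s22.png')[230:350,280:400];b=cv2.imread('pics/s21.png')[230:350,280:400];cv2.imwrite('pics/c22.png',np.hstack([cv2.resize(a,(395,395)),cv2.resize(b,(395,395))]))
E
```

```text
(array([470.77312507, 321.23779874,  36.45057439]), array([0.02689476, 0.00877778, 0.99959973])) [ 0.37193506 -0.05192454 -0.39147605]
```

View pics/c22.png

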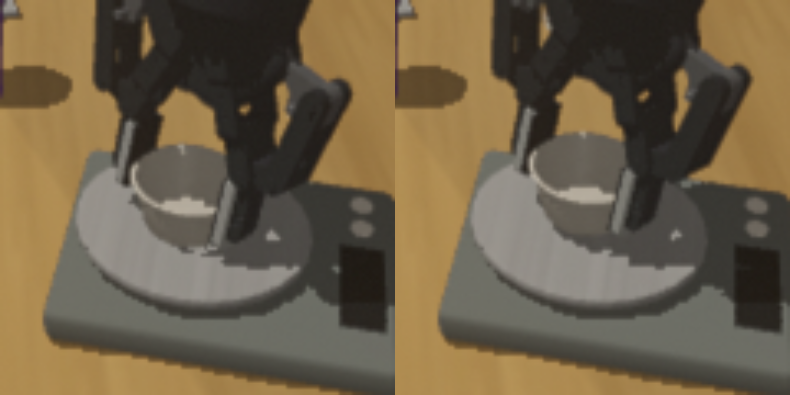

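```bash
python3 - <<'E'
from h import *
s=load('s22')
for z in(36,39):print(proj(s,(470.8,321.2+20.5,z)),proj(s,(470.8,321.2,z+29)))
E
```

```text
[338.5672033  304.92845092] [338.16487476 282.92636276]
[338.71574714 303.48621305] [338.31154562 281.44948936]
```

>>> servo_tool([
  [0,0,-0.001],
  [0,0,0],
  [0,0,0],
  [0,0,0],
  [0,0,0],
  [0,0,0],
  [0,0,0],
  [0,0,0],
], hand=[0,0,0,0,0,0,0,0], turn=[0,0,0,0,0,0,0,0])

```text
clock: 43.85
eef_pos: [481.3, 327.0, 21.0]
orientation: [3.1, -0.134, 0.743]
wrist_force: [-0.3, -1.0, 1.5]
opening: 54.9
```

The cup is in contact and the force has risen. Releasing.

>>> servo_tool([
  [0,0,0],
  [0,0,0],
  [0,0,0],
  [0,0,0],
  [0,0,0],
  [0,0,0],
  [0,0,0],
  [0,0,0],
], hand=[68,70,75,80,90,100,100,100], turn=[0,0,0,0,0,0,0,0])

```text
clock: 44.52
eef_pos: [481.4, 327.0, 20.6]
orientation: [3.1, -0.134, 0.743]
wrist_force: [0.2, -0.2, 0.7]
opening: 85.5
```

>>> servo_tool([
  [0,0,0.006],
  [0,0,0.012],
  [0,0,0.02],
  [0,0,0.025],
  [0,0,0.025],
  [0,0,0.025],
  [0,0,0.025],
  [0,0,0.02],
], hand=[100,100,100,100,100,100,100,100], turn=[0,0,0,0,0,0,0,0])

```text
clock: 45.18
eef_pos: [475.2, 323.9, 181.3]
orientation: [3.103, -0.121, 0.743]
wrist_force: [0.6, 0.1, -0.3]
opening: 85.7
```

```bash
python3 - <<'E'
from h import *
st=robot.state();print(st['eef_pos'],st['orientation'],st['wrist_force'],st['opening'],st['joints'])
s=snap('side','s23');w=snap('wrist','w23')
a=cv2.imread('pics/s23.png')[200:350,270:420];b=cv2.imread('pics/w23.png');cv2.imwrite('pics/c23.png',np.hstack([cv2.resize(a,(390,390)),cv2.resize(b,(400,390))]))
E
```

```text
[475.24242675 323.9197766  181.31189316] [ 3.1033081  -0.12119873  0.74254991] [ 0.58825475  0.13106258 -0.25618013] 85.69707336759262 [ 0.46048816  0.21343448 -0.16381777  1.06650914 -0.00313586  2.8616546 ]
```

View pics/c23.png

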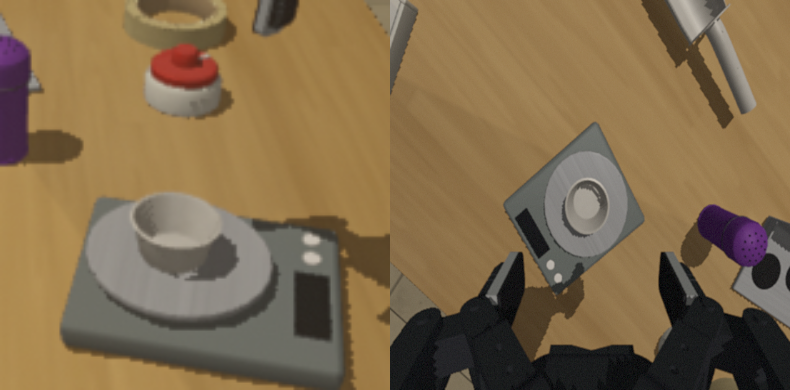

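```bash
python3 - <<'E'
from h import *
b=cv2.imread('pics/w23.png')[110:320,140:380];cv2.imwrite('pics/c24.png',cv2.resize(b,None,fx=3,fy=2.8,interpolation=cv2.INTER_CUBIC) if 0 else cv2.resize(b,None,fx=2.8,fy=2.8,interpolation=cv2.INTER_CUBIC))
w=load('w23');s=load('s23')
for c in[(468.5,320)]: print('rim',proj(w,(*c,65)),'pan',proj(w,(*c,36)), proj(s,(*c,65)))
E
```

```text
rim [274.52956229 226.53335227] pan [274.05701766 220.47773308] [339.44816221 282.48334026]
```

View pics/c24.png

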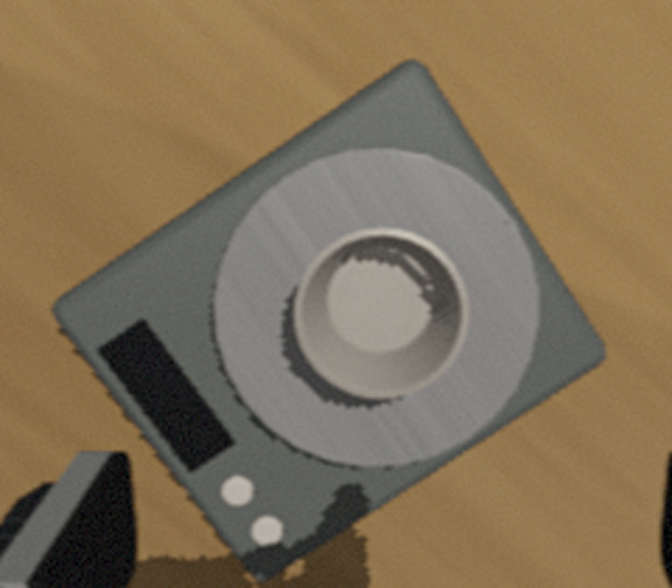

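The cup is within about 4 mm of the pan's centre and standing, so step 2 is done. Next, back to the tray for the jar.

>>> servo_tool([
  [-0.001,-0.01,0.003],
  [-0.002,-0.02,0],
  [-0.003,-0.025,0],
  [-0.003,-0.025,0],
  [-0.003,-0.025,0],
  [-0.003,-0.025,0],
  [-0.003,-0.025,0],
  [-0.003,-0.025,0],
], hand=[100,100,100,100,100,100,100,100], turn=[-0.02,-0.02,-0.02,-0.02,-0.02,-0.02,-0.02,-0.02])

```text
clock: 45.95
eef_pos: [450.0, 138.0, 182.2]
orientation: [3.104, -0.12, 0.576]
wrist_force: [0.5, 0.2, 0.8]
opening: 85.5
```

>>> servo_tool([
  [-0.003,-0.025,0],
  [-0.003,-0.025,0],
  [-0.003,-0.025,0],
  [-0.003,-0.025,0],
  [-0.003,-0.025,0],
  [-0.003,-0.025,0],
  [-0.003,-0.025,0],
  [-0.003,-0.025,0],
], hand=[100,100,100,100,100,100,100,100], turn=[-0.02,-0.02,-0.02,-0.02,-0.02,-0.02,-0.02,-0.02])

```text
clock: 46.62
eef_pos: [412.7, -73.3, 174.4]
orientation: [3.111, -0.108, 0.399]
wrist_force: [-0.2, 0.1, -0.0]
opening: 85.3
```

>>> servo_tool([
  [-0.003,-0.025,0],
  [-0.003,-0.025,0],
  [-0.003,-0.025,0],
  [-0.003,-0.025,0],
  [-0.003,-0.025,0],
  [-0.003,-0.025,0],
  [-0.002,-0.015,0],
  [0,-0.005,0],
], hand=[100,100,100,100,100,100,100,100], turn=[-0.02,-0.02,-0.02,-0.02,-0.02,-0.02,0,0])

```text
clock: 47.28
eef_pos: [379.8, -252.8, 167.1]
orientation: [3.121, -0.098, 0.255]
wrist_force: [0.6, -0.3, -0.8]
opening: 85.4
```

```bash
python3 - <<'E'
from h import *
st=robot.state();print(st['eef_pos'],st['orientation'],st['joints'])
w=snap('wrist','w25')
for p in [(408.5,-321,103),(509,-302,89)]: print(proj(w,p))
E
```

```text
[ 379.83073221 -252.75250959  167.09866844] [ 3.12081626 -0.09798187  0.25542823] [-0.8183506   0.03757374 -0.39946483  1.06862829  0.07613854  2.07131404]
[377.83949654 212.875954  ]
[389.57812508  71.66052253]
```

View pics/w25.png

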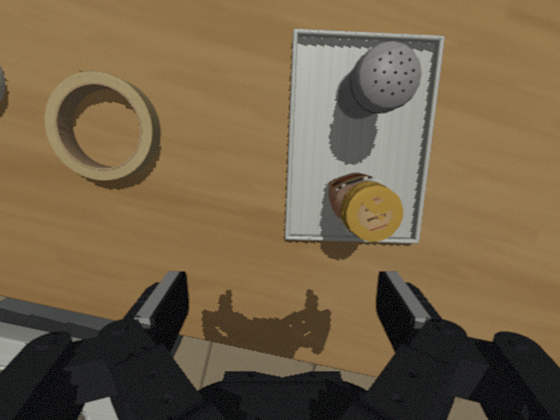

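>>> servo_tool([
  [0.004,-0.006,0],
  [0.006,-0.012,0],
  [0.006,-0.014,0],
  [0.006,-0.014,0],
  [0.005,-0.012,0],
  [0.003,-0.005,0],
  [0,-0.002,0],
  [0,0,0],
], hand=[100,100,100,100,100,100,100,100], turn=[-0.005,-0.005,-0.005,-0.005,-0.005,0,0,0], grip_force=40)

```text
clock: 48.0
eef_pos: [413.1, -316.8, 164.9]
orientation: [3.125, -0.097, 0.233]
wrist_force: [0.2, 0.4, 0.0]
opening: 85.3
```

```bash
python3 - <<'E'
from h import *
st=robot.state();z=Rm(st['orientation'])[:,2];print(st['eef_pos'],st['orientation'],z,st['eef_pos']-45*z)
w=snap('wrist','w26');im=w['image'];hsv=cv2.cvtColor(im,cv2.COLOR_RGB2HSV)
m=cv2.inRange(hsv,(18,140,100),(32,255,255));m=cv2.morphologyEx(m,cv2.MORPH_CLOSE,np.ones((9,9)));m=cv2.morphologyEx(m,cv2.MORPH_OPEN,np.ones((9,9)))
for c in cv2.findContours(m,0,2)[0]:
    if cv2.contourArea(c)>800 and len(c)>5:
        e=cv2.fitEllipse(c);print(e,onz(w,*e[0],101))
E
```

```text
[ 413.14344989 -316.84095625  164.89532536] [ 3.12536905 -0.09661314  0.23281821] [ 0.09759095  0.00646786 -0.99520559] [ 408.7518573  -317.13200986  209.67957708]
((282.3442077636719, 230.7469482421875), (52.72798156738281, 59.56779479980469), 175.98292541503906) [ 410.69410483 -318.81654276  101.        ]
```

View pics/w26.png

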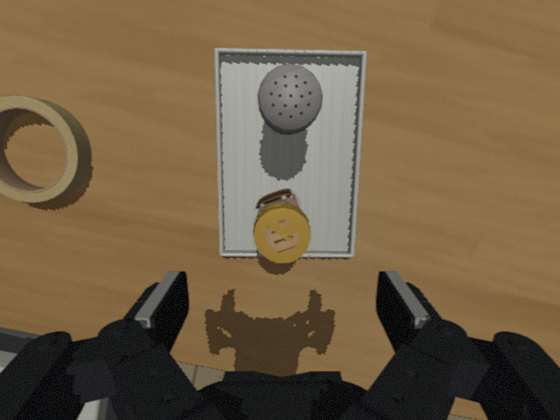

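The jar's cap is centred at (282,231), which puts the jar at about (410,-319), and the gripper is centred over it. Descending.

>>> servo_tool([
  [0,-0.001,-0.008],
  [0,-0.001,-0.014],
  [0,0,-0.017],
  [0,0,-0.018],
  [0,0,-0.018],
  [0,0,-0.015],
  [0,0,-0.008],
  [0,0,-0.002],
], hand=[100,100,100,100,100,100,100,100], turn=[0,0,0,0,0,0,0,0])

```text
clock: 48.72
eef_pos: [411.6, -313.0, 59.9]
orientation: [3.125, -0.097, 0.237]
wrist_force: [0.0, -0.5, -0.1]
opening: 85.4
```

>>> servo_tool([
  [0,0,0],
  [0,0,0],
  [0,0,0],
  [0,0,0],
  [0,0,0],
  [0,0,0],
  [0,0,0],
  [0,0,0],
], hand=[100,100,100,100,100,100,100,100], turn=[0,0,0,0,0,0,0,0])

```text
clock: 49.38
eef_pos: [413.1, -314.2, 63.4]
orientation: [3.12, -0.1, 0.238]
wrist_force: [0.8, -0.3, 0.3]
opening: 85.1
```

```bash
python3 - <<'E'
from h import *
st=robot.state();z=Rm(st['orientation'])[:,2];print(st['eef_pos'],st['orientation'],z,st['eef_pos']-45*z,st['wrist_force'])
s=snap('side','s27')
a=cv2.imread('pics/s27.png')[60:220,220:420];cv2.imwrite('pics/c27.png',cv2.resize(a,(700,560)))
E
```

```text
[ 413.06130966 -314.15014855   63.38369749] [ 3.12023968 -0.09998693  0.23843896] [ 0.10201706  0.00282354 -0.99477864] [ 408.47054194 -314.27720769  108.14873639] [ 0.7605389 -0.3226389  0.2592484]
```

View pics/c27.png

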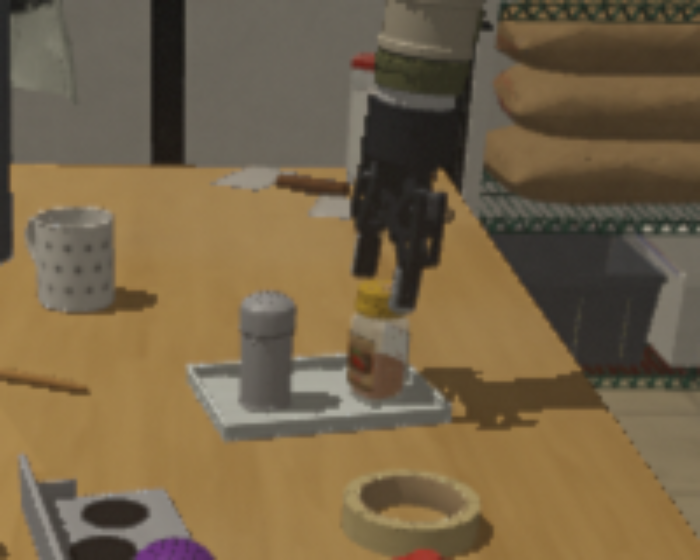

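>>> servo_tool([
  [0,-0.002,-0.003],
  [0,-0.002,-0.004],
  [0,-0.001,-0.004],
  [0,0,-0.004],
  [0,0,-0.003],
  [0,0,-0.001],
  [0,0,0],
  [0,0,0],
], hand=[100,100,100,100,100,100,100,100], turn=[0,0,0,0,0,0,0,0])

```text
clock: 50.1
eef_pos: [412.5, -319.3, 41.3]
orientation: [3.122, -0.099, 0.238]
wrist_force: [-0.6, 0.5, 0.5]
opening: 85.5
```

>>> servo_tool([
  [0,0,0],
  [0,0,0],
  [0,0,0],
  [0,0,0],
  [0,0,0],
  [0,0,0],
  [0,0,0],
  [0,0,0],
], hand=[85,75,70,65,60,55,50,45], turn=[0,0,0,0,0,0,0,0])

```text
clock: 50.77
eef_pos: [413.0, -319.5, 42.3]
orientation: [3.121, -0.1, 0.239]
wrist_force: [-0.6, 0.6, -1.7]
opening: 45.6
```

>>> servo_tool([
  [0,0,0],
  [0,0,0],
  [0,0,0],
  [0,0,0],
  [0,0,0],
  [0,0,0],
  [0,0,0],
  [0,0,0],
], hand=[40,30,20,10,0,0,0,0], turn=[0,0,0,0,0,0,0,0])

```text
clock: 51.43
eef_pos: [413.0, -319.5, 42.3]
orientation: [3.121, -0.1, 0.238]
wrist_force: [-0.3, 0.8, -0.2]
opening: 46.2
```

>>> servo_tool([
  [0,0,0.005],
  [0,0,0.012],
  [0,0,0.018],
  [0,0,0.02],
  [0,0,0.02],
  [0,0,0.02],
  [0,0,0.02],
  [0,0.004,0.012],
], hand=[0,0,0,0,0,0,0,0], turn=[0,0,0,0,0,0,0,0])

```text
clock: 52.1
eef_pos: [408.4, -311.4, 170.4]
orientation: [3.132, -0.093, 0.236]
wrist_force: [0.5, -0.2, -1.0]
opening: 46.0
```

>>> servo_tool([
  [0.006,0.01,0.005],
  [0.01,0.014,0.002],
  [0.014,0.016,0],
  [0.014,0.016,0],
  [0.014,0.016,0],
  [0.014,0.016,0],
  [0.014,0.016,0],
  [0.014,0.016,0],
], hand=[0,0,0,0,0,0,0,0], turn=[0,0,0,0,0,0,0,0])

```text
clock: 52.77
eef_pos: [511.4, -185.4, 180.0]
orientation: [3.129, -0.094, 0.229]
wrist_force: [0.5, -0.3, -1.0]
opening: 45.8
```

```bash
cat >> h.py <<'E'
GJ=(np.array([413,-319.5,42.3]),Rm([3.121,-0.1,0.238]),np.array([409.5,-319.5,3.0]))
E
python3 - <<'E'
from h import *
st=robot.state();print(st['eef_pos'],st['orientation'],held(st['eef_pos'],st['orientation'],GJ),st['opening'])
s=snap('side','s28')
a=cv2.imread('pics/s28.png')[40:270,180:410];cv2.imwrite('pics/c28.png',cv2.resize(a,(560,560)))
E
```

```text
[ 511.42473455 -185.41437543  180.00581721] [ 3.12914849 -0.09378734  0.2290784 ] (array([ 507.61470913, -185.1311618 ,  140.73568229]), array([ 0.00789443, -0.00648442,  0.99994781])) 45.797551718018205
```

View pics/c28.png

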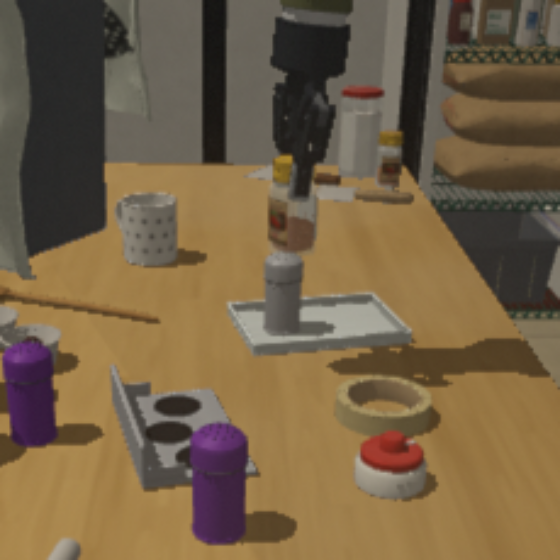

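The jar is held upright. On to the jar's pad.

>>> servo_tool([
  [0.014,0.014,0],
  [0.015,0.014,0],
  [0.015,0.014,0],
  [0.015,0.014,0],
  [0.015,0.014,0],
  [0.013,0.012,0],
  [0.008,0.006,0],
  [0.004,0.002,0],
], hand=[0,0,0,0,0,0,0,0], turn=[0,0,0,0,0,0,0,0])

```text
clock: 53.48
eef_pos: [614.2, -79.5, 174.4]
orientation: [3.138, -0.088, 0.237]
wrist_force: [0.0, -0.1, -1.2]
opening: 45.6
```

```bash
python3 - <<'E'
from h import *
st=robot.state();print(st['eef_pos'],st['orientation'],held(st['eef_pos'],st['orientation'],GJ),st['opening'])
E
```

```text
[614.18246338 -79.51769342 174.43055778] [ 3.13758662 -0.08820973  0.23677287] (array([610.07986295, -78.99753437, 135.19233529]), array([ 0.01534383, -0.01327419,  0.99979416])) 45.6092430433784
```

>>> servo_tool([
  [0.003,0.001,-0.006],
  [0.004,0.001,-0.012],
  [0.004,0.001,-0.014],
  [0.003,0.001,-0.015],
  [0.002,0,-0.015],
  [0,0,-0.012],
  [0,0,-0.006],
  [0,0,-0.002],
], hand=[0,0,0,0,0,0,0,0], turn=[0,0,0,0,0,0,0,0])

```text
clock: 54.15
eef_pos: [627.4, -78.1, 82.3]
orientation: [3.139, -0.083, 0.232]
wrist_force: [-0.8, 0.1, -1.4]
opening: 45.4
```

>>> servo_tool([
  [0,0,-0.001],
  [0,0,0],
  [0,0,0],
  [0,0,0],
  [0,0,0],
  [0,0,0],
  [0,0,0],
  [0,0,0],
], hand=[0,0,0,0,0,0,0,0], turn=[0,0,0,0,0,0,0,0])

```text
clock: 54.82
eef_pos: [628.0, -79.9, 83.5]
orientation: [3.137, -0.086, 0.23]
wrist_force: [-0.2, -0.9, 0.0]
opening: 45.8
```

```bash
python3 - <<'E'
from h import *
st=robot.state();h=held(st['eef_pos'],st['orientation'],GJ);print(st['eef_pos'],st['orientation'],h,st['opening'])
s=snap('side','s29');t=snap('scene','t29');print(proj(s,h[0]),proj(t,h[0]),proj(s,(626.5,-75,8)),proj(t,(626.5,-75,8)))
a=cv2.imread('pics/s29.png')[110:250,180:320];b=cv2.imread('pics/t29.png')[120:260,220:360];cv2.imwrite('pics/c29.png',np.hstack([cv2.resize(a,(395,395)),cv2.resize(b,(395,395))]))
E
```

```text
[627.99950019 -79.94003331  83.49294623] [ 3.13668353 -0.08572295  0.22992678] (array([623.81364351, -79.44807968,  44.26315417]), array([ 0.01746742, -0.01193777,  0.99977616])) 45.761691325451366
[253.94351139 192.60477672] [293.5429743  195.60817974] [253.02488313 206.24342765] [291.66271758 206.50609554]
```

View pics/c29.png

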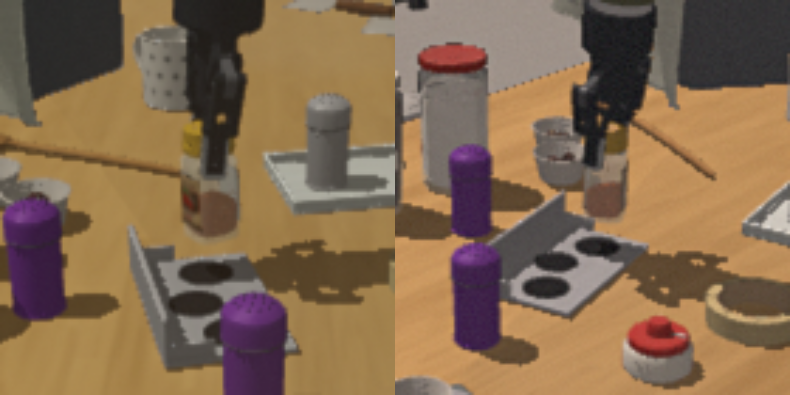

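>>> servo_tool([
  [0.001,0.002,-0.004],
  [0.001,0.002,-0.006],
  [0.001,0.001,-0.006],
  [0,0,-0.006],
  [0,0,-0.005],
  [0,0,-0.002],
  [0,0,0],
  [0,0,0],
], hand=[0,0,0,0,0,0,0,0], turn=[0,0,0,0,0,0,0,0])

```text
clock: 55.58
eef_pos: [630.1, -73.6, 49.5]
orientation: [3.138, -0.083, 0.23]
wrist_force: [0.3, 0.3, -0.9]
opening: 45.8
```

```bash
python3 - <<'E'
from h import *
st=robot.state();h=held(st['eef_pos'],st['orientation'],GJ);print(st['eef_pos'],st['orientation'],h,st['opening'],st['wrist_force'])
E
```

```text
[630.0757473  -73.59451471  49.4516435 ] [ 3.13821084 -0.08299294  0.23047703] (array([625.77167082, -73.07175766,  10.23504433]), array([ 0.02048029, -0.01278348,  0.99970853])) 45.77956968233506 [ 0.29027024  0.33614243 -0.85675586]
```

>>> servo_tool([
  [0,-0.001,-0.001],
  [0,-0.001,-0.001],
  [0,0,0],
  [0,0,0],
  [0,0,0],
  [0,0,0],
  [0,0,0],
  [0,0,0],
], hand=[0,0,0,0,0,0,0,0], turn=[0,0,0,0,0,0,0,0])

```text
clock: 56.25
eef_pos: [631.1, -76.5, 48.7]
orientation: [3.137, -0.085, 0.23]
wrist_force: [-0.1, -0.3, -1.2]
opening: 45.8
```

>>> servo_tool([
  [0,0,-0.001],
  [0,0,-0.001],
  [0,0,0],
  [0,0,0],
  [0,0,0],
  [0,0,0],
  [0,0,0],
  [0,0,0],
], hand=[0,0,0,0,0,0,0,0], turn=[0,0,0,0,0,0,0,0])

```text
clock: 56.92
eef_pos: [631.8, -76.5, 47.6]
orientation: [3.136, -0.087, 0.23]
wrist_force: [-1.6, 0.0, -0.1]
opening: 45.7
```

Contact. Releasing and lifting.

>>> servo_tool([
  [0,0,0],
  [0,0,0],
  [0,0,0],
  [0,0,0],
  [0,0,0],
  [0,0,0],
  [0,0,0],
  [0,0,0],
], hand=[58,60,65,70,80,100,100,100], turn=[0,0,0,0,0,0,0,0])

```text
clock: 57.58
eef_pos: [632.4, -76.7, 48.0]
orientation: [3.136, -0.088, 0.23]
wrist_force: [-0.5, -0.7, 0.3]
opening: 85.5
```

>>> servo_tool([
  [0,0,0.006],
  [0,0,0.012],
  [0,0,0.018],
  [0,0,0.02],
  [0,0,0.02],
  [0,0,0.02],
  [0,0,0.018],
  [0,0,0.01],
], hand=[100,100,100,100,100,100,100,100], turn=[0,0,0,0,0,0,0,0])

```text
clock: 58.25
eef_pos: [628.3, -75.7, 175.9]
orientation: [3.139, -0.081, 0.23]
wrist_force: [0.4, -0.1, -0.2]
opening: 85.9
```

```bash
python3 - <<'E'
from h import *
st=robot.state();print(st['eef_pos'],st['orientation'])
w=snap('wrist','w30');snap('side','s30')
hsv=cv2.cvtColor(w['image'],cv2.COLOR_RGB2HSV)
m=cv2.inRange(hsv,(18,140,100),(32,255,255));m=cv2.morphologyEx(m,cv2.MORPH_CLOSE,np.ones((9,9)));m=cv2.morphologyEx(m,cv2.MORPH_OPEN,np.ones((9,9)))
for c in cv2.findContours(m,0,2)[0]:
    if cv2.contourArea(c)>800: e=cv2.fitEllipse(c);print(e,onz(w,*e[0],106))
a=cv2.imread('pics/s30.png')[110:250,180:320];b=cv2.imread('pics/w30.png');cv2.imwrite('pics/c30.png',np.hstack([cv2.resize(a,(390,390)),cv2.resize(b,(400,390))]))
E
```

```text
[628.30577345 -75.65158697 175.88989529] [ 3.13927869 -0.08105476  0.22991504]
((282.0190124511719, 221.77200317382812), (52.51890563964844, 56.7559928894043), 167.80799865722656) [629.95459979 -75.55670374 106.        ]
```

View pics/c30.png

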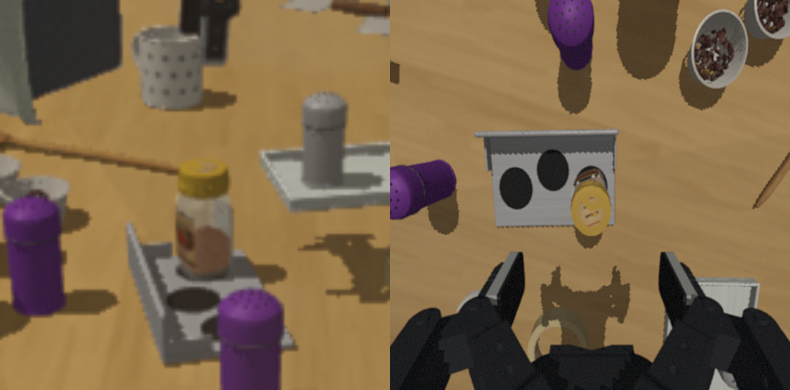

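```bash
python3 - <<'E'
from h import *
for cam in('side','scene'):
  for f in(cam+'0','s30' if cam=='side' else 'NEW'):
    if f=='NEW': snap('scene','t30');f='t30'
    s=load(f);hsv=cv2.cvtColor(s['image'],cv2.COLOR_RGB2HSV)
    m=cv2.inRange(hsv,(22,170,90),(32,255,255));M=np.zeros_like(m)
    a=(160,195,235,275) if cam=='side' else (165,195,275,310)
    M[a[0]:a[1],a[2]:a[3]]=m[a[0]:a[1],a[2]:a[3]]
    n,l,st,ce=cv2.connectedComponentsWithStats(M);i=1+st[1:,4].argmax();print(f,st[i],ce[i])
E
```

```text
side0 [244 168   7  12  36] [246.63888889 173.08333333]
s30 [245 168   6   5  22] [247.5        170.13636364]Traceback (most recent call last):
  File "<stdin>", line 9, in <module>
ValueError: attempt to get argmax of an empty sequence
```

```bash
python3 - <<'E'
from h import *
I=lambda f,r:cv2.resize(cv2.imread('pics/'+f+'.png')[r[0]:r[1],r[2]:r[3]],(390,290),interpolation=cv2.INTER_CUBIC)
r=(160,222,225,308);q=(165,227,255,338)
cv2.imwrite('pics/c31.png',np.vstack([np.hstack([I('side0',r),I('s30',r)]),np.hstack([I('scene0',q),I('t30',q)])]))
E
```

```text
[ WARN:0@0.518] global loadsave.cpp:275 findDecoder imread_('pics/t30.png'): can't open/read file: check file path/integrity
Traceback (most recent call last):
TypeError: 'NoneType' object is not subscriptable
```

```bash
python3 - <<'E'
from h import *
snap('scene','t30')
I=lambda f,r:cv2.resize(cv2.imread('pics/'+f+'.png')[r[0]:r[1],r[2]:r[3]],(390,290),interpolation=cv2.INTER_CUBIC)
r=(160,222,225,308);q=(165,227,255,338)
cv2.imwrite('pics/c31.png',np.vstack([np.hstack([I('side0',r),I('s30',r)]),np.hstack([I('scene0',q),I('t30',q)])]))
E
```

```text
(no output)
```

View pics/c31.png

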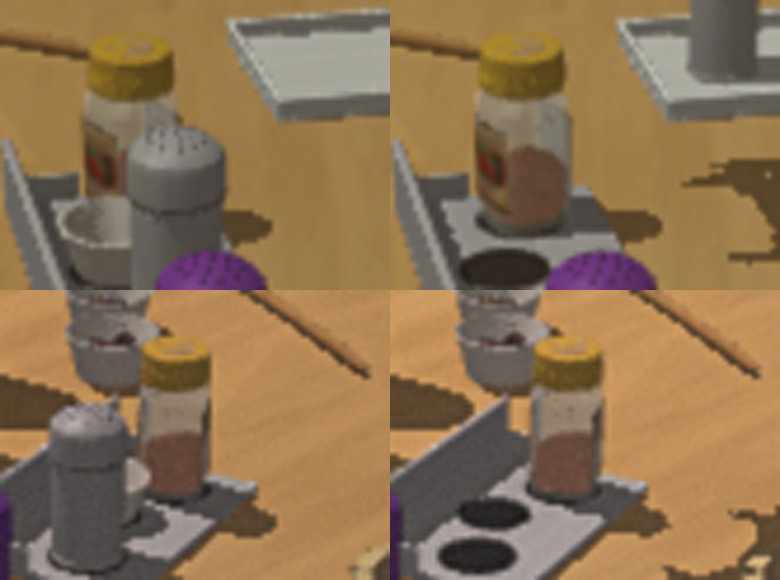

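The jar is back to within about a pixel in both views. Now the dredger.

>>> servo_tool([
  [-0.004,-0.008,0],
  [-0.007,-0.014,0],
  [-0.009,-0.017,0],
  [-0.009,-0.017,0],
  [-0.009,-0.017,0],
  [-0.009,-0.017,0],
  [-0.009,-0.017,0],
  [-0.009,-0.017,0],
], hand=[100,100,100,100,100,100,100,100], turn=[0,0,0,0,0,0,0,0])

```text
clock: 59.07
eef_pos: [553.5, -201.1, 162.4]
orientation: [-3.133, -0.066, 0.236]
wrist_force: [-0.1, 0.1, 0.7]
opening: 85.5
```

>>> servo_tool([
  [-0.009,-0.017,0],
  [-0.009,-0.017,0],
  [-0.009,-0.017,0],
  [-0.008,-0.015,0],
  [-0.005,-0.01,0],
  [-0.002,-0.005,0],
  [0,0,0],
  [0,0,0],
], hand=[100,100,100,100,100,100,100,100], turn=[0,0,0,0,0,0,0,0])

```text
clock: 59.73
eef_pos: [498.7, -288.2, 151.3]
orientation: [-3.12, -0.053, 0.228]
wrist_force: [0.7, -0.4, -0.9]
opening: 85.8
```

```bash
python3 - <<'E'
from h import *
st=robot.state();z=Rm(st['orientation'])[:,2];print(st['eef_pos'],st['orientation'],st['eef_pos']-45*z)
w=snap('wrist','w32');print(proj(w,(509,-302,89)),proj(w,(509,-302,103)))
E
```

```text
[ 498.70775438 -288.18573314  151.29422466] [-3.11995525 -0.05261713  0.22767695] [ 496.62244956 -289.66828442  196.2214274 ]
[305.06637385 215.27922037] [306.02627424 220.35470437]
```

View pics/w32.png

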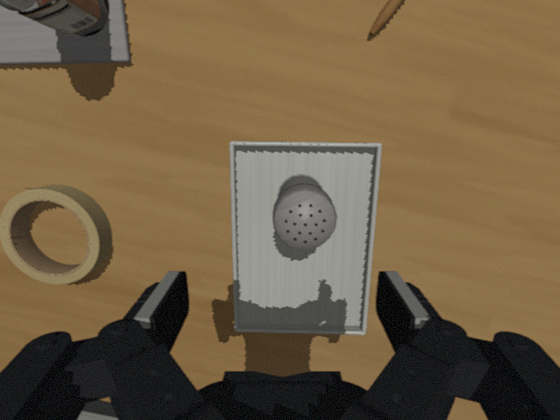

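The dredger's top is at (304.5,214), within 1.5 px of the prediction for (509,-302).

>>> servo_tool([
  [0.003,-0.003,0],
  [0.004,-0.004,-0.006],
  [0.003,-0.004,-0.012],
  [0.002,-0.003,-0.014],
  [0,0,-0.014],
  [0,0,-0.012],
  [0,0,-0.006],
  [0,0,0],
], hand=[100,100,100,100,100,100,100,100], turn=[0,0,0,0,0,0,0,0])

```text
clock: 60.45
eef_pos: [516.3, -300.1, 80.8]
orientation: [-3.121, -0.054, 0.236]
wrist_force: [-0.3, 0.1, -0.2]
opening: 85.2
```

>>> servo_tool([
  [0,0,-0.001],
  [0,0,0],
  [0,0,0],
  [0,0,0],
  [0,0,0],
  [0,0,0],
  [0,0,0],
  [0,0,0],
], hand=[100,100,100,100,100,100,100,100], turn=[0,0,0,0,0,0,0,0])

```text
clock: 61.12
eef_pos: [518.3, -300.8, 81.8]
orientation: [-3.124, -0.057, 0.238]
wrist_force: [-0.4, 0.1, 0.2]
opening: 85.7
```

```bash
python3 - <<'E'
from h import *
st=robot.state();z=Rm(st['orientation'])[:,2];print(st['eef_pos'],st['orientation'],st['eef_pos']-45*z,st['wrist_force'])
E
```

```text
[ 518.28216626 -300.78574199   81.79229483] [-3.12426576 -0.05687127  0.23752779] [ 515.97998584 -302.14529022  126.71279788] [-0.44229482  0.10052487  0.2276761 ]
```

>>> servo_tool([
  [-0.002,0,-0.003],
  [-0.002,0,-0.007],
  [-0.001,0,-0.009],
  [0,0,-0.009],
  [0,0,-0.008],
  [0,0,-0.004],
  [0,0,0],
  [0,0,0],
], hand=[100,100,100,100,100,100,100,100], turn=[0,0,0,0,0,0,0,0])

```text
clock: 61.78
eef_pos: [511.4, -300.0, 36.2]
orientation: [-3.122, -0.055, 0.237]
wrist_force: [-0.6, 0.5, -0.2]
opening: 85.4
```

```bash
python3 - <<'E'
from h import *
st=robot.state();z=Rm(st['orientation'])[:,2];print(st['eef_pos'],st['orientation'],st['eef_pos']-45*z,st['wrist_force'])
w=snap('wrist','w33');snap('side','s33')
a=cv2.imread('pics/s33.png')[80:220,220:360];b=cv2.imread('pics/w33.png');cv2.imwrite('pics/c33.png',np.hstack([cv2.resize(a,(390,390)),cv2.resize(b,(400,390))]))
E
```

```text
[ 511.38296579 -300.02815875   36.16466433] [-3.12244388 -0.05542758  0.23697102] [ 509.16239413 -301.45086026   81.08731989] [-0.56153128  0.48368848 -0.17949607]
```

View pics/c33.png

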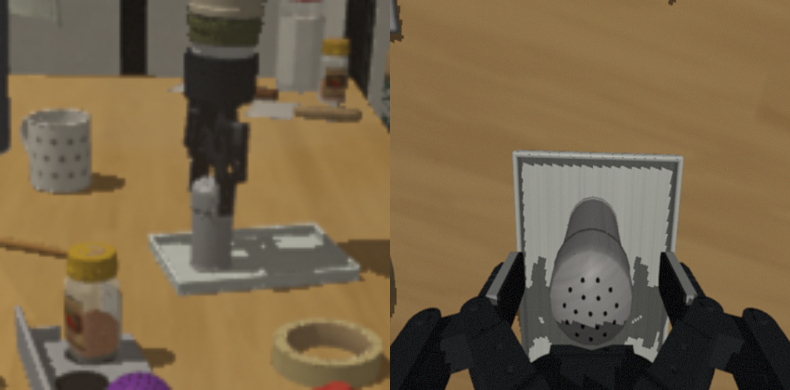

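Centred. Closing.

>>> servo_tool([
  [0,0,0],
  [0,0,0],
  [0,0,0],
  [0,0,0],
  [0,0,0],
  [0,0,0],
  [0,0,0],
  [0,0,0],
], hand=[85,75,70,65,60,55,50,45], turn=[0,0,0,0,0,0,0,0])

```text
clock: 62.55
eef_pos: [513.1, -301.2, 38.9]
orientation: [-3.126, -0.058, 0.238]
wrist_force: [-0.9, -0.3, -1.2]
opening: 46.2
```

>>> servo_tool([
  [0,0,0],
  [0,0,0],
  [0,0,0],
  [0,0,0],
  [0,0,0],
  [0,0,0],
  [0,0,0],
  [0,0,0],
], hand=[40,30,20,10,0,0,0,0], turn=[0,0,0,0,0,0,0,0])

```text
clock: 63.22
eef_pos: [513.1, -301.2, 38.9]
orientation: [-3.126, -0.058, 0.237]
wrist_force: [-0.2, -0.2, 0.8]
opening: 46.9
```

>>> servo_tool([
  [0,0,0.005],
  [0,0,0.012],
  [0,0,0.018],
  [0,0,0.022],
  [0,0,0.022],
  [0,0,0.022],
  [0,0,0.022],
  [0,0.004,0.014],
], hand=[0,0,0,0,0,0,0,0], turn=[0,0,0,0,0,0,0,0])

```text
clock: 63.88
eef_pos: [507.7, -293.5, 176.4]
orientation: [-3.115, -0.049, 0.236]
wrist_force: [0.1, -0.5, -1.6]
opening: 46.5
```

>>> servo_tool([
  [0.002,0.01,0.004],
  [0.003,0.014,0.002],
  [0.004,0.016,0.001],
  [0.004,0.017,0.001],
  [0.004,0.017,0.001],
  [0.004,0.017,0.001],
  [0.004,0.017,0.001],
  [0.004,0.017,0.001],
], hand=[0,0,0,0,0,0,0,0], turn=[0,0,0,0,0,0,0,0])

```text
clock: 64.55
eef_pos: [536.1, -158.8, 187.3]
orientation: [-3.113, -0.047, 0.233]
wrist_force: [-0.5, -0.3, -1.1]
opening: 46.7
```

```bash
cat >> h.py <<'E'
GD=(np.array([513.1,-301.2,38.9]),Rm([-3.126,-0.058,0.238]),np.array([509,-302.2,3.0]))
E
python3 - <<'E'
from h import *
st=robot.state();h=held(st['eef_pos'],st['orientation'],GD);print(st['eef_pos'],st['orientation'],h,st['opening'])
s=snap('side','s34')
a=cv2.imread('pics/s34.png')[40:270,180:410];cv2.imwrite('pics/c34.png',cv2.resize(a,(560,560)))
E
```

```text
[ 536.087499   -158.82543248  187.32707685] [-3.11336755 -0.04744866  0.23267027] (array([ 531.51007204, -159.45335722,  151.4763743 ]), array([ 0.01317829, -0.00983735,  0.99986477])) 46.680678386427246
```

View pics/c34.png

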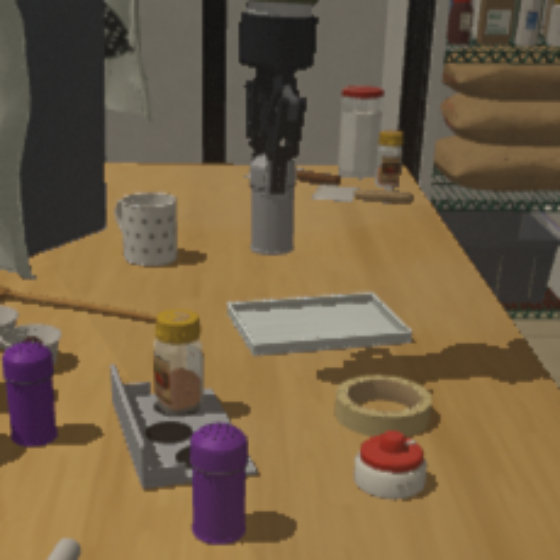

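The dredger is held upright, and the jar still stands on its pad. Continuing.

>>> servo_tool([
  [0.005,0.015,0.001],
  [0.005,0.015,0.001],
  [0.005,0.015,0.001],
  [0.005,0.015,0.001],
  [0.005,0.015,0.001],
  [0.005,0.015,0.001],
  [0.005,0.015,0.001],
  [0.005,0.015,0.001],
], hand=[0,0,0,0,0,0,0,0], turn=[0,0,0,0,0,0,0,0])

```text
clock: 65.27
eef_pos: [569.9, -19.3, 185.7]
orientation: [-3.101, -0.033, 0.24]
wrist_force: [0.9, 0.2, -0.2]
opening: 46.9
```

>>> servo_tool([
  [0.005,0.014,0],
  [0.005,0.012,0],
  [0.005,0.01,0],
  [0.004,0.006,0],
  [0.002,0.003,0],
  [0,0,0],
  [0,0,0],
  [0,0,0],
], hand=[0,0,0,0,0,0,0,0], turn=[0,0,0,0,0,0,0,0])

```text
clock: 65.93
eef_pos: [587.0, 36.7, 179.3]
orientation: [-3.096, -0.023, 0.249]
wrist_force: [0.1, -0.5, -0.6]
opening: 47.1
```

```bash
python3 - <<'E'
from h import *
st=robot.state();h=held(st['eef_pos'],st['orientation'],GD);print(st['eef_pos'],st['orientation'],h,st['opening'])
E
```

```text
[587.01523084  36.69300752 179.29120886] [-3.09557603 -0.02316471  0.24852835] (array([581.44984444,  36.39238856, 143.57628057]), array([ 0.04123842, -0.02086547,  0.99893144])) 47.13147178338866
```

>>> servo_tool([
  [0.004,0,-0.006],
  [0.005,0,-0.012],
  [0.005,0,-0.014],
  [0.003,0,-0.015],
  [0.001,0,-0.015],
  [0,0,-0.012],
  [0,0,-0.006],
  [0,0,-0.002],
], hand=[0,0,0,0,0,0,0,0], turn=[0,0,0,0,0,0,0,0])

```text
clock: 66.6
eef_pos: [607.8, 31.6, 89.4]
orientation: [-3.097, -0.025, 0.241]
wrist_force: [0.2, 0.1, -1.6]
opening: 46.8
```

>>> servo_tool([
  [0,0,-0.001],
  [0,0,0],
  [0,0,0],
  [0,0,0],
  [0,0,0],
  [0,0,0],
  [0,0,0],
  [0,0,0],
], hand=[0,0,0,0,0,0,0,0], turn=[0,0,0,0,0,0,0,0])

```text
clock: 67.27
eef_pos: [609.5, 30.7, 90.4]
orientation: [-3.098, -0.028, 0.24]
wrist_force: [0.7, -0.2, -1.1]
opening: 46.6
```

```bash
python3 - <<'E'
from h import *
st=robot.state();h=held(st['eef_pos'],st['orientation'],GD);print(st['eef_pos'],st['orientation'],h,st['opening'])
s=snap('side','s35');t=snap('scene','t35');print(proj(s,h[0]),proj(t,h[0]),proj(s,(600.3,33.3,8)),proj(t,(600.3,33.3,8)))
a=cv2.imread('pics/s35.png')[110:250,180:320];b=cv2.imread('pics/t35.png')[120:260,200:340];cv2.imwrite('pics/c35.png',np.hstack([cv2.resize(a,(395,395)),cv2.resize(b,(395,395))]))
E
```

```text
[609.51550955  30.73522941  90.38129538] [-3.0984655  -0.02845034  0.23997705] (array([604.15571319,  30.42725677,  54.63499856]), array([ 0.03524172, -0.0196722 ,  0.99918518])) 46.59084603455819
[260.8215774  208.60002359] [273.30795599 205.74049278] [262.57747705 227.07479408] [273.51308492 220.9346027 ]
```

View pics/c35.png

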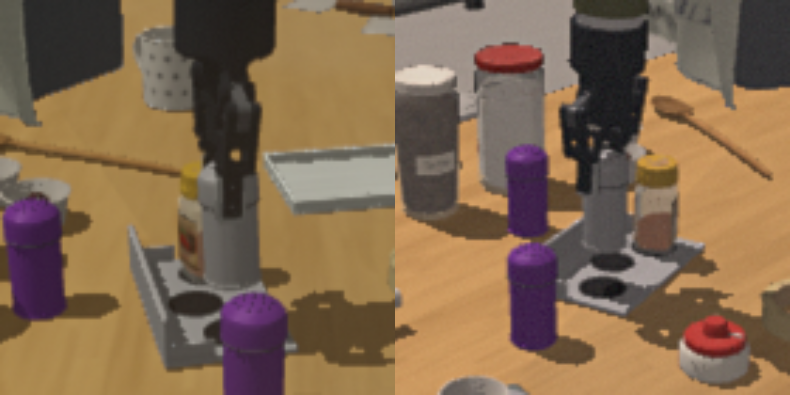

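>>> servo_tool([
  [-0.001,0.001,-0.004],
  [-0.001,0.001,-0.008],
  [0,0.001,-0.009],
  [0,0,-0.009],
  [0,0,-0.007],
  [0,0,-0.002],
  [0,0,0],
  [0,0,0],
], hand=[0,0,0,0,0,0,0,0], turn=[0,0,0,0,0,0,0,0])

```text
clock: 68.03
eef_pos: [605.3, 34.5, 45.0]
orientation: [-3.097, -0.025, 0.24]
wrist_force: [0.4, 0.1, -1.7]
opening: 46.9
```

```bash
python3 - <<'E'
from h import *
st=robot.state();h=held(st['eef_pos'],st['orientation'],GD);print(st['eef_pos'],st['orientation'],h,st['opening'],st['wrist_force'])
E
```

```text
[605.33115682  34.45079538  44.98422486] [-3.09720782 -0.02484372  0.24023003] (array([599.83557373,  34.15425813,   9.258455  ]), array([ 0.03904617, -0.02002474,  0.99903674])) 46.915397014821444 [ 0.40098862  0.09669684 -1.74588561]
```

>>> servo_tool([
  [0,0,-0.001],
  [0,0,-0.001],
  [0,0,0],
  [0,0,0],
  [0,0,0],
  [0,0,0],
  [0,0,0],
  [0,0,0],
], hand=[0,0,0,0,0,0,0,0], turn=[0,0,0,0,0,0,0,0])

```text
clock: 68.7
eef_pos: [607.6, 34.3, 46.1]
orientation: [-3.099, -0.03, 0.24]
wrist_force: [0.1, 0.6, -1.7]
opening: 46.5
```

>>> servo_tool([
  [-0.001,0,-0.001],
  [0,0,-0.001],
  [0,0,-0.001],
  [0,0,0],
  [0,0,0],
  [0,0,0],
  [0,0,0],
  [0,0,0],
], hand=[0,0,0,0,0,0,0,0], turn=[0,0,0,0,0,0,0,0])

```text
clock: 69.37
eef_pos: [607.2, 34.4, 44.3]
orientation: [-3.099, -0.032, 0.24]
wrist_force: [-0.1, -0.9, 0.7]
opening: 47.0
```

Contact. Releasing and lifting.

>>> servo_tool([
  [0,0,0],
  [0,0,0],
  [0,0,0],
  [0,0,0],
  [0,0,0],
  [0,0,0],
  [0,0,0],
  [0,0,0],
], hand=[60,62,65,70,80,100,100,100], turn=[0,0,0,0,0,0,0,0])

```text
clock: 70.03
eef_pos: [607.7, 34.4, 44.5]
orientation: [-3.099, -0.032, 0.24]
wrist_force: [-0.8, 0.4, -0.3]
opening: 85.5
```

>>> servo_tool([
  [0,0,0.006],
  [0,0,0.012],
  [0,0,0.018],
  [0,0,0.022],
  [0,0,0.022],
  [0,0,0.022],
  [0,0,0.02],
  [0,0,0.014],
], hand=[100,100,100,100,100,100,100,100], turn=[0,0,0,0,0,0,0,0])

```text
clock: 70.7
eef_pos: [602.8, 34.8, 184.1]
orientation: [-3.096, -0.024, 0.24]
wrist_force: [0.3, 0.1, 0.5]
opening: 85.7
```

>>> servo_tool([
  [-0.006,0,0.01],
  [-0.012,0,0.015],
  [-0.015,0,0.015],
  [-0.015,0,0.015],
  [-0.012,0,0.01],
  [-0.006,0,0.005],
  [0,0,0],
  [0,0,0],
], hand=[100,100,100,100,100,100,100,100], turn=[0,0,0,0,0,0,0,0])

```text
clock: 71.37
eef_pos: [533.3, 34.7, 263.2]
orientation: [-3.098, -0.03, 0.24]
wrist_force: [0.6, -0.5, -0.1]
opening: 85.4
```

```bash
python3 - <<'E'
from h import *
st=robot.state();print(st['clock'],st['eef_pos'],st['opening'],st['joint_vel'].round(3))
snap('side','s36');snap('scene','t36');snap('wrist','w36')
I=lambda f,r:cv2.resize(cv2.imread('pics/'+f+'.png')[r[0]:r[1],r[2]:r[3]],(390,290),interpolation=cv2.INTER_CUBIC)
r=(160,252,225,348);q=(165,257,245,368)
cv2.imwrite('pics/c36.png',np.vstack([np.hstack([I('side0',r),I('s36',r)]),np.hstack([I('scene0',q),I('t36',q)])]))
E
```

```text
71.3667 [533.25270229  34.72328855 263.16251332] 85.40557649971429 [-0.    -0.018 -0.008  0.003  0.001  0.001]
```

View pics/c36.png

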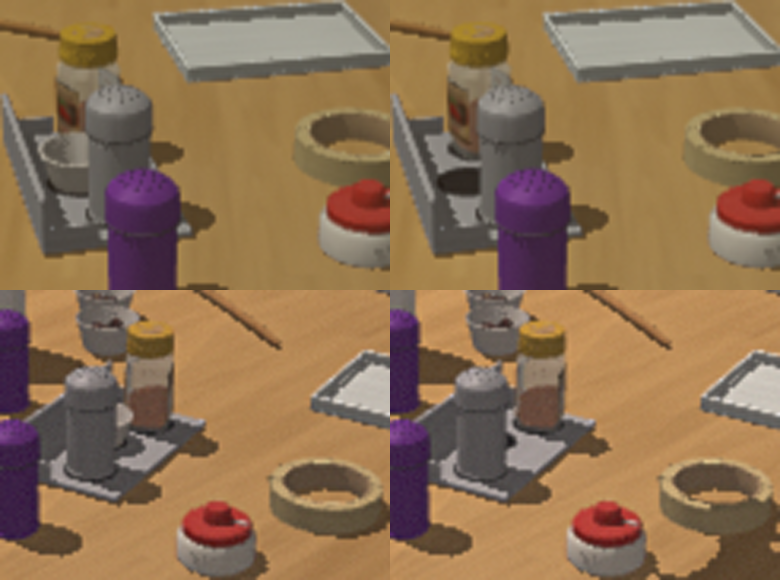

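View pics/s36.png

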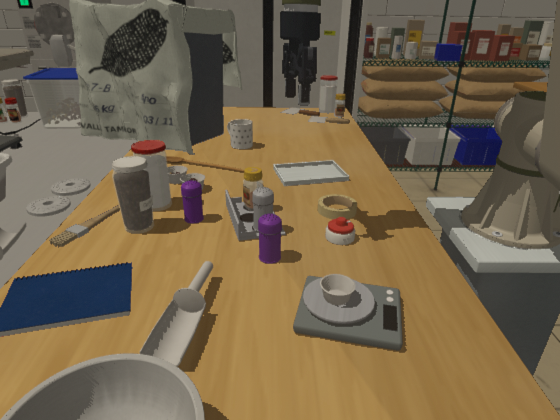

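The before and after crops coincide: the jar, dredger, timer and tape are all where they started to within about 1 px, and the cup stands on the pan. The arm is clear and still, so I'm handing in.

```bash
python3 -c "
from bench import robot
print(robot.finish_job())"
```

```text
the job is handed in; nothing more can be done
None
```

I moved the jar and the dredger to the side tray, set the cup on the scale's pan, put both back on their own pads, and handed in at about 71 s of the 122 s. `finish_job` reports no verdict.

**Last checks**
- **Jar and dredger:** in the side and scene pictures both stand within about 1 pixel (2–3 mm) of where they were at the start.
- **Cup:** it stood about 4 mm from the pan's centre, measured just after I released it. The last side view shows it still upright on the pan.
- **Timer and tape:** no visible shift.
- **Arm:** it was clear of everything and essentially still, with the gripper open.

**What went wrong or disagreed**
- **First dredger grasp:** it closed on nothing, just above the dome. The real fingertips sat about 20–38 mm higher than the TCP reading implied. I went lower on the second try, and the dredger was not visibly displaced.
- **Tool tilt:** the servo slowly tilted the tool, up to about 0.16 rad. Turning it half a turn made later moves reduce the tilt. By the tool readings, the things I was holding leaned about 0.04 rad at most before I set them down.
- **Jar position:** after I put it back, the wrist camera read it about 3 mm further from the robot than at the start. The two fixed cameras showed no shift.

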